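# Unload the locked drying rack of carved panels into the delivery crate

### The arm

A 6-joint arm with a two-finger parallel gripper is mounted at the origin on the work surface. World frame = base frame: x ahead of the robot, y to its left, z up, the work surface at z = 0. Lengths are in m, angles in rad, forces in N, time in s.
With the tool pointing down it reaches from about 0.375 to 0.9 m from the base axis. Payload 3.1 kg.
Tool frame: the origin (TCP) lies on the centre line of the jaws, within the pads' length; the fingertips stand 8 mm ahead of it and the grasp point (between the pads) lies 11 mm behind it; z points along the fingers, y is the line along which they close (so a half turn about z gives the same grasp; the last joint's range is limited). The gripper opens to 87 mm and grips with 3 to 60 N. Pads are 19 mm wide; open, the fingers measure 117 mm over their backs; the gripper's body (75 mm by 190 mm) begins 51 mm behind the grasp point.
Start: joints at [1.012, 0.527, 1.433, -0, 1.181, -0.178], TCP at [0.232, 0.58, 0.203] pointing down, gripper open.
Joint ranges: [-3.08, 3.08], [-0.75, 2.2], [0.22, 2.44], [-1.43, 4.57], [0, 2.65], [-2.85, 2.85]. Speed limits (rad/s): [2.79, 2.79, 3.14, 3.14, 3.14, 3.14].

### API

Orientations are given as a unit quaternion [x, y, z, w].
In Python, from plant import bot, imaging gives the robot as it stands.
- The arm moves only by the tool servo_tool, never from a script. Its argument "motion" is a list that holds one entry, the list of rows, each a list of 7 numbers: the shift along the world's x, y, z in mm, then the turn, a rotation vector about the world's x, y, z in degrees, then the closure, from -1 (fully open) to 1 (shut). A call has exactly 8 rows; each row is the pose to reach, as a shift and turn from the pose commanded when the call began; what a row does not reach only later rows make up. A row lasts 1/10 s, in which the tool goes at most 50 mm and 8.59 degrees, less where a joint would pass 70% of its speed; a pose out of reach is approached as far as the arm can. A call with a gripper value outside its range is refused whole. The fingers move at their own pace and stop on an object; "newtons" is the grip in N (left out, the last holds). Time passes only in rows, so rows that repeat a pose let the fingers close, or fill a call up. It gives the time, the measured TCP pose, the force, the opening and the grip force at its end, in the units of the state.
- bot.get_state(): the state, without advancing time (a new reading comes with each control period).
- imaging.snapshot(name): name is "side" or "top" or "wrist"; returns (picture, depth): 480x640x3 uint8, red, green, blue; 480x640 float32, m along the optical axis (not along the pixel's ray), 0 where there is no reading.
- imaging.get_calibration(name): a dict with "fx", "fy", "cx", "cy" (pixels), "extrinsics" (4x4, takes a point from world to camera coordinates); the wrist camera has in their place "mount" (4x4, takes a point from camera to tool coordinates, whose origin is the TCP and whose axes are the flange's). Camera axes: x right, y up, looking along -z (the intrinsics and any distortion apply to the point x, -y, -z); pixel columns grow to the right and rows downward; lengths in m; the calibration is good to about 2 mm. A picture is of the moment at which its call begins: read the wrist's pose just before it. get_calibration takes no time and is no camera call.
- bot.job_done(): hands the job in; it is judged then, once.
The state is a dict: "clock": time; "q": joint angles; "joint_vel": joint speeds; "tau": joint torques, N m; "tcp_pos": TCP position; "tcp_rot": TCP orientation; "ft_force": force on the tool from outside, world axes, zero at the start; "ft_torque": the same for the moment, N m; "width": finger opening in m; "grasp_force": force on a finger pad.
Only numpy, scipy, OpenCV 4.12 (cv2) and the standard library are available. Lean on these libraries where they do the work, as an engineer would, in place of code of your own. Each camera call takes 0.05 s, during which the arm holds its last target. There are 200 camera calls.

### The job

Tip the cam lever on the drying rack over to free the keeper bar, slide the bar all the way back off the panels, then draw every tall carved panel up out of its slot and stand it in a slot of its own in the plywood delivery crate, lowered fully home and not dropped. The short plain blank stays in its rack slot. When the tall panels are all in the crate, slide the keeper bar fully forward over the rack again and tip the cam lever back to lock it; do not knock over the little carved bird.

Things in the scene. Friction and masses are not known exactly. Their poses are not given: they have to be found in the camera images.
- rack: wooden drying rack, fixed to the bench, base 130 x 330. Origin: centre of its underside; local y along its length, local x across it (roughly away from the robot), z up. Five slots across it at local y = -108, -54, 0, 54, 108, each 15 wide (y) and 92 long (x), slot floor at z 15, mouth at z 60. Upright end cheeks 16 thick at y = -151 and +151 rise to z 149 (x from -60 to 130)
- keeper (a joint): travel in m of the steel keeper bar (30 wide, 318 long, 14 thick, underside at z 151) lying over the middle of the panels: 0 = fully forward over them, 0.080 = fully back (rack +x), clear of them. About 3 N of friction; stays where left. Locked by the cam lever it moves under 10 mm. It must be at its forward stop before the lever can be locked
- keeper_grip (a point): point in the wooden grip fin on the middle of the keeper bar: fin 14 thick (rack x), 50 long (rack y), z 165 to 207; this point is at z 190 and moves with the bar. At the bar's +y end a steel strap hangs outside the cheek (y 160 to 167, up to z 162; its foot to y 184, up to z 89)
- cam (a joint): angle in rad of the cam lever at the rack's +y end: 0 = locked stop (knob leaning towards rack -x, 0.75 rad from upright), 1.5 = free stop (leaning 0.75 rad the other way, towards +x). About 0.12 N m of friction; stays where left
- cam_knob (a point): centre of the black ball knob, 26 in diameter, on the end of the cam lever, 80 from the pivot; it swings in the rack's upright x-z plane, is 164 above the bench at both stops and 185 midway
- cam_pivot (a point): pivot of the cam lever, at rack x 40, y 210, z 105; its axis is the rack's y
- blank: the short plain pale-wood blank, 95 high, 80 wide, 12 thick, standing in one of the rack's slots; origin at the centre of its lower edge. It stays there (its top is 110 above the bench)
- crate: loose plywood delivery crate with cork pads, 124 (x) x 266 (y) x 70 high, 1.6 kg. Origin: centre of its underside, z up. Four slots at local y = -90, -30, 30, 90, each 20 wide (y) and 100 long (x), floor at z 10, cork top at z 64; all empty at the start. May be nudged during the work
- figure: little carved bird on a plinth 45 x 55, 91 high, standing loose on the bench in front of the rack; origin under its centre. Not to be knocked over
- panel1: a finished tall pale-wood relief panel, 130 high, 12 thick, 80 wide (the top 22 mm stepped in to 56 wide), rosette on both faces, 90 g; origin at the centre of its lower edge, x along its width, y through its thickness, z up. Stands in one of the rack's slots, so its top is 145 above the table; in a crate slot its top is 140 above the crate's underside. Absent in some starts
- panel2: a finished tall pale-wood relief panel, 130 high, 12 thick, 80 wide (the top 22 mm stepped in to 56 wide), rosette on both faces, 90 g; origin at the centre of its lower edge, x along its width, y through its thickness, z up. Stands in one of the rack's slots, so its top is 145 above the table; in a crate slot its top is 140 above the crate's underside. Absent in some starts
- panel3: a finished tall pale-wood relief panel, 130 high, 12 thick, 80 wide (the top 22 mm stepped in to 56 wide), rosette on both faces, 90 g; origin at the centre of its lower edge, x along its width, y through its thickness, z up. Stands in one of the rack's slots, so its top is 145 above the table; in a crate slot its top is 140 above the crate's underside. Absent in some starts
- panel4: a finished tall pale-wood relief panel, 130 high, 12 thick, 80 wide (the top 22 mm stepped in to 56 wide), rosette on both faces, 90 g; origin at the centre of its lower edge, x along its width, y through its thickness, z up. Stands in one of the rack's slots, so its top is 145 above the table; in a crate slot its top is 140 above the crate's underside. Absent in some starts
- crate_slot1 (a point): centre of the floor of the crate's slot 1 (crate local y = -90, z = 10); its axes are the crate's
- crate_slot2 (a point): centre of the floor of the crate's slot 2 (crate local y = -30, z = 10); its axes are the crate's
- crate_slot3 (a point): centre of the floor of the crate's slot 3 (crate local y = 30, z = 10); its axes are the crate's
- crate_slot4 (a point): centre of the floor of the crate's slot 4 (crate local y = 90, z = 10); its axes are the crate's
Things that resemble listed ones, but are neither listed nor needed, are in the scene too. What is shaped like the panel3 but red is not meant. What is shaped like the panel1 but blue is not meant.

How it is judged:
By the outcome, as a careful person would: the job done as asked, in the order asked, and still so for the second after the job is handed in, with the robot touching nothing.
Of panel1, panel2, panel3, panel4 only 2 to 4 are there at a start; the rules pass over those that are not, and their reading is None.
At some moment in a run one of crate may be knocked a few centimetres aside while the robot is not near it.
It also fails if it takes over 210 s, if anything falls off the work surface, if the arm or the gripper's body presses on something with over 40 N, if the wrist force passes 120 N, or if a joint passes its speed limit or range.

## Working session

There is one attempt and no reset: what is moved stays moved. The work goes in short steps, Python scripts to look and compute and a tool call to move; the robot and the scene stay as the last step left them, time stands still between calls to the robot, and variables do not carry over. Pictures are saved under pics/ and viewed, at most 14 in all, crops included, and the job is handed in when it is done.

Besides the shell and the picture viewer there is one more tool, called after "Call:" by a JSON object that holds its "fn" and its "kwargs", one argument or row to a line. servo_tool: Moves the arm, as the interface text tells. Its arguments: {"type":"object","properties":{"motion":{"type":"array","items":{"type":"array","items":{"type":"array","items":{"type":"number"}}}},"newtons":{"type":"number"}},"required":["motion"]}

```bash
mkdir -p pics
cat > h.py <<'E'
import numpy as np, cv2
from plant import bot, imaging
from scipy.spatial.transform import Rotation as R
def snap(n):
    st=bot.get_state(); p,d=imaging.snapshot(n); c=imaging.get_calibration(n)
    if 'extrinsics' in c: T=np.linalg.inv(np.array(c['extrinsics']))
    else:
        W=np.eye(4);W[:3,:3]=R.from_quat(st['tcp_rot']).as_matrix();W[:3,3]=st['tcp_pos'];T=W@np.array(c['mount'])
    v,u=np.mgrid[:480,:640]
    P=np.stack([(u-c['cx'])/c['fx']*d,-(v-c['cy'])/c['fy']*d,-d],-1)@T[:3,:3].T+T[:3,3]
    P[d==0]=np.nan
    return p,d,P,c,T
def save(p,f): cv2.imwrite('pics/'+f,p[...,::-1])
E
python3 - <<'E'
from h import *
print(bot.get_state())
for n in('top','side','wrist'):
    p,d,P,c,T=snap(n);save(p,n+'0.png');np.savez(n+'0.npz',p=p,P=P);print(n,{k:v for k,v in c.items() if k not in('extrinsics',)},T.round(3).tolist())
E
```

```text
{'clock': 0.0, 'q': array([ 1.01248649e+00,  5.28455186e-01,  1.43388996e+00,  4.80189338e-05,
        1.18137257e+00, -1.78482387e-01]), 'joint_vel': array([-0.00038513,  0.00099387, -0.0002852 ,  0.00099283,  0.0010235 ,
        0.00106406]), 'tau': array([-6.95279209e-05, -4.40044141e+01, -1.76590991e+01,  6.31890236e-02,
        5.83882607e-02, -1.69502846e-04]), 'tcp_pos': array([0.23126625, 0.57982313, 0.20218234]), 'tcp_rot': array([ 1.88783038e-01,  9.82018246e-01, -9.83247298e-04, -4.03351160e-04]), 'ft_force': array([-0.30018093,  1.04067641,  0.72252923]), 'ft_torque': array([ 0.04023896, -0.0015287 ,  0.0010606 ]), 'grasp_force': 0.0, 'width': 0.08724243803918975}
top {'fx': 545.9240249702609, 'fy': 545.9240249702609, 'cx': 307.1622405343545, 'cy': 236.14573452541939} [[0.027, 0.982, -0.188, 0.31], [-1.0, 0.028, 0.003, -0.069], [0.009, 0.187, 0.982, 1.311], [0.0, 0.0, 0.0, 1.0]]
side {'fx': 479.1873769033406, 'fy': 479.1873769033406, 'cx': 315.0173200536437, 'cy': 236.14742163196266} [[0.736, 0.374, -0.564, -0.152], [-0.677, 0.428, -0.599, -0.768], [0.017, 0.823, 0.568, 0.811], [0.0, 0.0, 0.0, 1.0]]
wrist {'fx': 417.85611357296955, 'fy': 417.85611357296955, 'cx': 311.27010602631935, 'cy': 241.80113160743645, 'mount': array([[-1.95674247e-04,  9.67823259e-01,  2.51630883e-01,
         6.84198861e-02],
       [ 9.99999882e-01,  3.01171687e-04, -3.80743167e-04,
        -7.26325524e-05],
       [-4.44276190e-04,  2.51630779e-01, -9.67823204e-01,
        -1.80934595e-01],
       [ 0.00000000e+00,  0.00000000e+00,  0.00000000e+00,
         1.00000000e+00]])} [[0.371, -0.899, -0.233, 0.168], [0.929, 0.359, 0.095, 0.605], [-0.001, -0.251, 0.968, 0.383], [0.0, 0.0, 0.0, 1.0]]
```

View pics/top0.png

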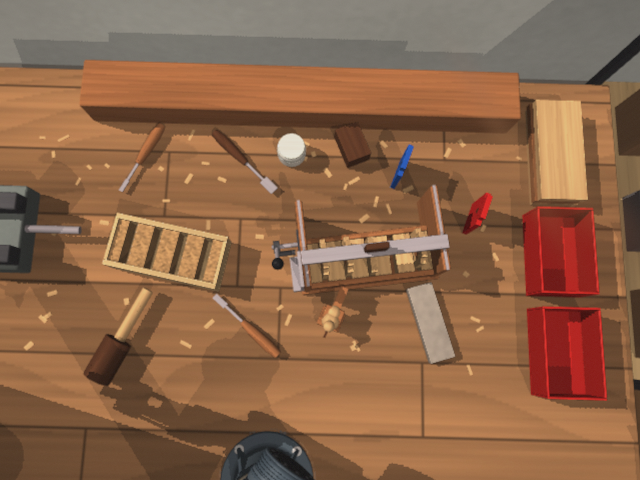

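View pics/side0.png

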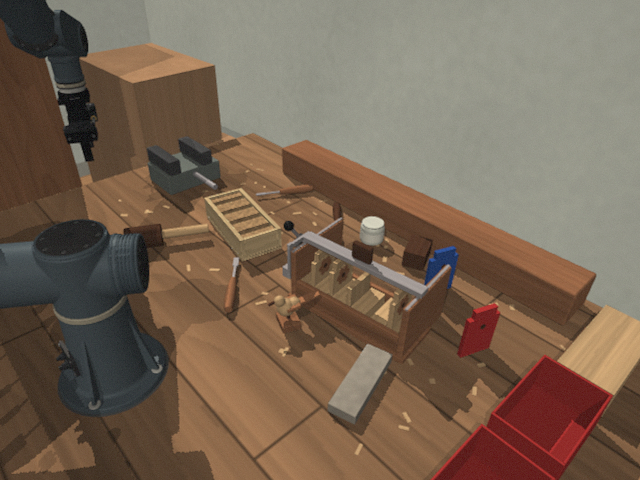

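Top view: the rack is at about (370,262), its keeper fin at (377,246), the cam knob at (278,263), the bird at (331,318) and the crate at (167,250). The red (478,213) and blue (402,167) panels are decoys outside the rack. Next I fit the poses.

```bash
cat > fit.py <<'E'
from h import *
def pts(name,z0,z1,box,f=None):
    p,P=f if f else (lambda a:(a['p'],a['P']))(np.load(name))
    m=(P[...,2]>z0)&(P[...,2]<z1); x0,x1,y0,y1=box
    m&=(P[...,0]>x0)&(P[...,0]<x1)&(P[...,1]>y0)&(P[...,1]<y1)
    return P[m],p[m],m
E
python3 - <<'E'
from fit import *
a=np.load('top0.npz');p,P=a['p'],a['P']
for nm,(u,v) in dict(fin=(377,246),knob=(278,263),bird=(331,318),crate=(167,250),bird2=(330,310),bench=(300,400),blk=(430,320)).items(): print(nm,P[v,u].round(3))
# crate outline z 0.05..0.08
q,_,m=pts('top0.npz',.055,.085,(.1,.6,.1,.45)); r=cv2.minAreaRect((q[:,:2]*1000).astype(np.float32)); print('crate',r,len(q))
q,_,m=pts('top0.npz',.148,.175,(.2,.6,-.4,.1)); r=cv2.minAreaRect((q[:,:2]*1000).astype(np.float32)); print('bar',r,len(q),q.min(0),q.max(0))
q,_,m=pts('top0.npz',.19,.25,(.2,.6,-.4,.1)); print('fin',q.mean(0),q.min(0),q.max(0),len(q))
c=p[170:350,250:470];save(cv2.resize(c,None,fx=3.6,fy=3.3,interpolation=cv2.INTER_CUBIC),'rack0.png')
E
```

```text
fin [ 0.504 -0.217  0.208]
knob [ 0.467 -0.014  0.182]
bird [ 0.361 -0.132  0.071]
crate [0.507 0.25  0.06 ]
bird2 [ 0.379 -0.13   0.069]
bench [ 0.173 -0.068 -0.006]
blk [ 0.365 -0.368  0.016]
crate ((377.4322204589844, 276.628662109375), (267.9310607910156, 383.09222412109375), 79.08332061767578) 5781
bar ((509.3500671386719, -190.55587768554688), (379.4018249511719, 179.958984375), 89.7202377319336) 2528 [ 0.41999143 -0.38013482  0.1480066 ] [ 0.59998918 -0.00065981  0.17486877]
fin [ 0.50391043 -0.21755668  0.20343398] [ 0.49535046 -0.24220113  0.19000408] [ 0.51411831 -0.19409861  0.21087589] 180
```

View pics/rack0.png

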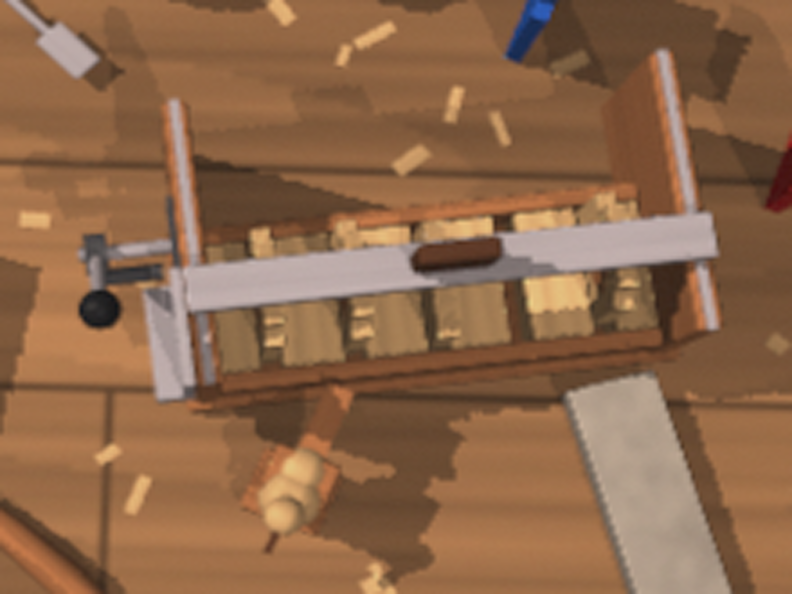

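The enlarged crop shows the keeper bar from (190,285) to (710,235), with stepped panel tops near x=265, 360, 450 and 625. The slot near x=545 looks lower, so it may hold the blank. The knob at (98,308) leans forward (locked).

Run:
```python
from fit import *
a=np.load('top0.npz');p,P=a['p'].astype(int),a['P']
v,u=np.mgrid[:480,:640]
# bar top: gray pixels
g=(abs(p[...,0]-p[...,2])<25)&(P[...,2]>.158)&(P[...,2]<.178)&(P[...,0]>.45)&(P[...,0]<.55)&(P[...,1]>-.4)&(P[...,1]<.02)
q=P[g]; r=cv2.minAreaRect((q[:,:2]*1000).astype(np.float32)); print('bar',r,g.sum(),np.median(q[:,2]))
d=q[:,:2]-q[:,:2].mean(0);w=np.linalg.svd(d,full_matrices=False)[2][0];print('bar mean',q.mean(0),'dir',w,np.degrees(np.arctan2(w[1],w[0])))
g=(P[...,2]>.045)&(P[...,2]<.085)&(u>95)&(u<235)&(v>205)&(v<295)
q=P[g];r=cv2.minAreaRect((q[:,:2]*1000).astype(np.float32));print('crate',r,g.sum(),np.percentile(q[:,2],[5,50,95]))
g=(P[...,2]>.12)&(u>268)&(u<290)&(v>252)&(v<272)&(p.sum(-1)<150)
print('knob',P[g].mean(0),g.sum(),P[g].max(0))
# bird
g=(P[...,2]>.02)&(u>310)&(u<350)&(v>298)&(v<342);print('bird',P[g].min(0),P[g].max(0),P[g].mean(0))
print('bench z near', [P[y,x,2].round(4) for x,y in((250,200),(260,330),(380,350),(500,300))])
```

```text
bar ((499.2058410644531, -187.83567810058594), (44.96968078613281, 380.67047119140625), 11.126603126525879) 1872 0.1636737462814445
bar mean [ 0.50203727 -0.2077131   0.16392229] dir [ 0.14844111 -0.98892125] -81.46340287975463
crate ((482.00299072265625, 256.4599609375), (267.9310607910156, 170.0962371826172), 79.08332061767578) 5232 [0.05353219 0.06407649 0.07133938]
knob [ 0.46669109 -0.01239719  0.17782391] 92 [ 0.47847644 -0.00065981  0.18355866]
bird [ 0.31814735 -0.16291414  0.02007723] [ 0.40437466 -0.10449453  0.09394147] [ 0.36430794 -0.13514776  0.06938474]
bench z near [np.float64(0.0032), np.float64(-0.0015), np.float64(-0.0028), np.float64(-0.0037)]
```

Call:
{"fn": "servo_tool", "kwargs": {
  "motion": [
    [[0, 0, 50, 0, 0, 0, -1], [20, -40, 80, 0, 0, 4, -1], [50, -80, 110, 0, 0, 8, -1], [80, -130, 150, 0, 0, 11, -1], [110, -180, 150, 0, 0, 11, -1], [140, -230, 150, 0, 0, 11, -1], [170, -280, 150, 0, 0, 11, -1], [190, -320, 150, 0, 0, 11, -1]]
  ]
}}

```text
clock: 0.95
tcp_pos: [0.3991, 0.3008, 0.3525]
tcp_rot: [0.094, 0.996, 0.0, 0.0]
ft_force: [1.6, 1.1, 0.3]
width: 0.087
grasp_force: 0.0
```

Call:
{"fn": "servo_tool", "kwargs": {
  "motion": [
    [[0, 0, 0, 0, 0, 0, -1], [0, 0, 0, 0, 0, 0, -1], [0, 0, 0, 0, 0, 0, -1], [0, 0, 0, 0, 0, 0, -1], [0, 0, 0, 0, 0, 0, -1], [0, 0, 0, 0, 0, 0, -1], [0, 0, 0, 0, 0, 0, -1], [0, 0, 0, 0, 0, 0, -1]]
  ]
}}

```text
clock: 1.75
tcp_pos: [0.3982, 0.3028, 0.3522]
tcp_rot: [0.093, 0.996, 0.0, -0.0]
ft_force: [-0.3, -0.9, -0.3]
width: 0.0873
grasp_force: 0.0
```

Run:
```python
from h import *
p,d,P,c,T=snap('wrist');save(p,'w1.png');np.savez('w1.npz',p=p,P=P)
```

Call:
{"fn": "servo_tool", "kwargs": {
  "motion": [
    [[0, -50, 0, 0, 0, 5, -1], [0, -100, 0, 0, 0, 10, -1], [0, -150, 0, 0, 0, 15, -1], [0, -200, 0, 0, 0, 19, -1], [0, -250, 0, 0, 0, 19, -1], [0, -300, 0, 0, 0, 19, -1], [0, -350, 0, 0, 0, 19, -1], [0, -400, 0, 0, 0, 19, -1]]
  ]
}}

```text
clock: 2.6
tcp_pos: [0.398, -0.0995, 0.3526]
tcp_rot: [-0.072, 0.997, -0.0, 0.001]
ft_force: [1.0, 0.4, 0.4]
width: 0.0868
grasp_force: 0.0
```

Call:
{"fn": "servo_tool", "kwargs": {
  "motion": [
    [[0, -50, 20, 0, 0, 0, -1], [0, -70, 40, 0, 0, 0, -1], [0, -70, 40, 0, 0, 0, -1], [0, -70, 40, 0, 0, 0, -1], [0, -70, 40, 0, 0, 0, -1], [0, -70, 40, 0, 0, 0, -1], [0, -70, 40, 0, 0, 0, -1], [0, -70, 40, 0, 0, 0, -1]]
  ]
}}

```text
clock: 3.4
tcp_pos: [0.3983, -0.1666, 0.3919]
tcp_rot: [-0.073, 0.997, 0.0, -0.0]
ft_force: [-0.2, 0.2, 0.2]
width: 0.0872
grasp_force: 0.0
```

Run:
```python
from h import *
p,d,P,c,T=snap('wrist');save(p,'w2.png');np.savez('w2.npz',p=p,P=P)
```

```text
(no output)
```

View pics/w1.png

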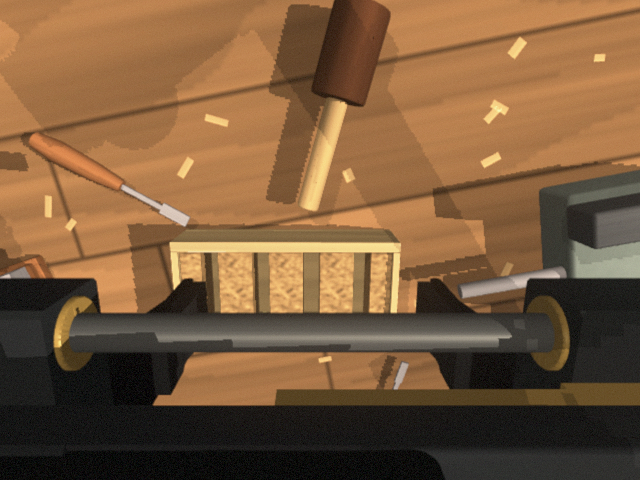

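View pics/w2.png

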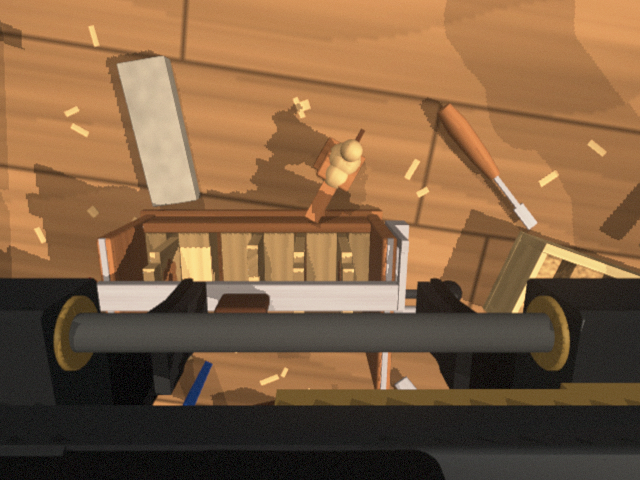

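Wrist views (image top faces the robot): w1 shows the empty crate from (172,243) to (400,243). w2 shows the rack, bird (345,160), bar (100,295)–(405,295), and knob (450,290). I'll move outward for a clear view of the whole rack.

Call:
{"fn": "servo_tool", "kwargs": {
  "motion": [
    [[50, 0, 0, 0, 0, 0, -1], [100, -20, 0, 0, 0, 0, -1], [150, -20, 0, 0, 0, 0, -1], [190, -20, 0, 0, 0, 0, -1], [190, -20, 0, 0, 0, 0, -1], [190, -20, 0, 0, 0, 0, -1], [190, -20, 0, 0, 0, 0, -1], [190, -20, 0, 0, 0, 0, -1]]
  ]
}}

```text
clock: 4.25
tcp_pos: [0.5871, -0.1874, 0.393]
tcp_rot: [-0.072, 0.997, -0.0, 0.0]
ft_force: [-0.5, 0.4, 0.5]
width: 0.0871
grasp_force: 0.0
```

Run:
```python
from h import *
p,d,P,c,T=snap('wrist');save(p,'w3.png');np.savez('w3.npz',p=p,P=P)
v,u=np.mgrid[:480,:640]
q=P[(P[...,2]>.203)&(P[...,2]<.213)&(P[...,0]>.4)&(P[...,0]<.6)&(v<330)];print('fin top',len(q),cv2.minAreaRect((q[:,:2]*1000).astype(np.float32)),q.mean(0))
q=P[(P[...,2]>.158)&(P[...,2]<.171)&(P[...,0]>.4)&(P[...,0]<.6)&(P[...,1]<-.04)&(v<330)];print('bar',len(q),cv2.minAreaRect((q[:,:2]*1000).astype(np.float32)),np.median(q[:,2]))
a=np.load('w1.npz');P=a['P']
q=P[(P[...,2]>.064)&(P[...,2]<.078)&(P[...,1]>.05)&(P[...,1]<.42)&(v<330)&(u>165)&(u<405)];print('crate',len(q),cv2.minAreaRect((q[:,:2]*1000).astype(np.float32)),np.median(q[:,2]))
for uv in((180,246),(394,246),(290,246)):print(P[uv[1],uv[0]].round(4))
```

```text
fin top 937 ((505.29779052734375, -220.01881408691406), (13.02454662322998, 49.30145263671875), 8.195186614990234) [ 0.50539388 -0.21957774  0.2056637 ]
bar 10822 ((481.5559997558594, -218.89764404296875), (76.04817199707031, 326.1084289550781), 8.285978317260742) 0.16414236488685147
crate 4814 ((364.6178894042969, 278.4617919921875), (266.2558898925781, 339.8897399902344), 79.25536346435547) 0.06838563900643116
[0.4263 0.1439 0.069 ]
[0.472  0.3858 0.0696]
[0.4501 0.2682 0.0682]
```

View pics/w3.png

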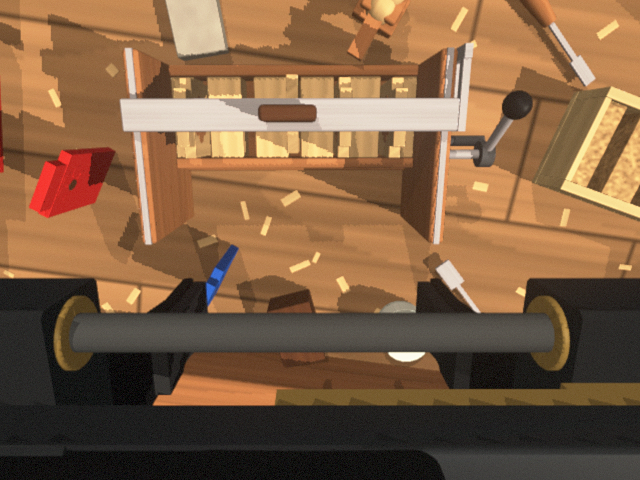

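View w3: stepped panel tops at about u=183, 290, 345, 400; no tall panel near u≈237 (blank candidate). I'll check this numerically in the rack frame.

Run:
```python
from h import *
a=np.load('w3.npz');p,P=a['p'].astype(int),a['P'];v,u=np.mgrid[:480,:640]
o=np.array([.5053,-.220]);t=np.radians(8.24);Rm=np.array([[np.cos(t),-np.sin(t)],[np.sin(t),np.cos(t)]])
L=(P[...,:2]-o)@Rm*1000
g=(v<270)
def rep(z0,z1,n):
    m=g&(P[...,2]>z0)&(P[...,2]<z1)&(abs(L[...,0])<55)&(abs(L[...,1])<140);y=L[...,1][m]
    h,e=np.histogram(y,np.arange(-140,141,4));print(n,[(int(e[i])+2,int(k)) for i,k in enumerate(h) if k>5])
rep(.137,.149,'tall');rep(.104,.115,'short');rep(.114,.13,'step')
for y in(-108,-54,0,54,108):
    m=g&(P[...,2]>.137)&(P[...,2]<.149)&(abs(L[...,1]-y)<12)&(abs(L[...,0])<55)
    if m.sum()>5:print(y,m.sum(),'x',np.percentile(L[...,0][m],[1,99]),'y',np.percentile(L[...,1][m],[2,98]),P[...,2][m].mean())
m=g&(abs(u-516)<20)&(abs(v-105)<20)&(p.sum(-1)<110)&(P[...,2]>.13);print('knob',m.sum(),P[m].mean(0),np.median(L[m],0),P[m].max(0),P[m].min(0))
# rack base extents at z~60 and cheeks
m=g&(P[...,2]>.05)&(P[...,2]<.066)&(abs(L[...,1])<130)&(abs(L[...,0])<80);print('base x',np.percentile(L[...,0][m],[1,99]))
m=g&(P[...,2]>.14)&(P[...,2]<.153)&(L[...,0]>30)&(L[...,0]<160);
for s in(-1,1):
    k=m&(L[...,1]*s>130)&(L[...,1]*s<175);print('cheek',s,np.percentile(L[...,1][k],[3,97]),np.percentile(L[...,0][k],[1,99]),k.sum())
```

```text
tall [(-114, 38), (-110, 102), (-106, 106), (-102, 113), (50, 104), (54, 102), (58, 103), (102, 85), (106, 104), (110, 104), (114, 52)]
short [(-102, 121), (-6, 70), (-2, 184), (2, 162), (6, 113), (50, 22), (102, 91)]
step [(-114, 28), (-110, 84), (-106, 84), (-102, 200), (50, 112), (54, 77), (58, 79), (62, 6), (102, 138), (106, 90), (110, 84), (114, 43)]
-108 359 x [-25.15318607  29.76341961] y [-113.15531874 -101.47725807] 0.1436040212297723
54 311 x [-25.9584432   28.87991427] y [48.33829204 59.3209048 ] 0.14422710951368783
108 345 x [-24.97025179  29.91606582] y [102.08303732 113.81721979] 0.14387094993239846
knob 53 [ 0.47261578 -0.02123588  0.17365434] [ -3.19466725 200.39750715] [ 0.47910323 -0.01057853  0.17962561] [ 0.45856292 -0.02598283  0.167864  ]
base x [-57.5743042   56.89929795]
cheek -1 [-157.19602022 -142.41505721] [ 31.20815325 127.86399063] 1675
cheek 1 [143.12079252 158.07924615] [ 31.02704499 127.64899795] 1612
```

Rack frame: tall panels in slots y=-108, 54 and 108, the blank (top ≈110) at y=0, and -54 empty. I'll refine the knob with its pixel ray and compute targets.

```bash
cat >> h.py <<'E'
O=np.array([.5063,-.2198]);t=np.radians(8.24);Rm=np.array([[np.cos(t),-np.sin(t)],[np.sin(t),np.cos(t)]])
def W(x,y): return (O+Rm@np.array([x,y])/1000).round(4)
E
python3 - <<'E'
from h import *
p=np.load('w3.npz')['p'].astype(int);c=imaging.get_calibration('wrist')
st=bot.get_state();M=np.eye(4);M[:3,:3]=R.from_quat(st['tcp_rot']).as_matrix();M[:3,3]=st['tcp_pos'];T=M@np.array(c['mount'])
b=(p.sum(-1)<130).astype(np.uint8);b[:80]=0;b[125:]=0;b[:,:495]=0;b[:,540:]=0
n,l,s,ce=cv2.connectedComponentsWithStats(b);i=1+np.argmax(s[1:,4]);print(s[i],ce[i])
x,y,w,h,_=s[i]
for u,v in(ce[i],(516,104.5)):
    d=T[:3,:3]@np.array([(u-c['cx'])/c['fx'],-(v-c['cy'])/c['fy'],-1]);k=(.164-T[2,3])/d[2];q=T[:3,3]+k*d;print(q,((q[:2]-O)@Rm*1000))
for a in(0,.375,.75,1.125,1.5): print(a,W(40+80*np.sin(a-.75),210),105+80*np.cos(a-.75))
print(st['tcp_pos'],W(0,0))
E
```

```text
[503  91  22  28 278] [510.83093525 106.06834532]
[ 0.46887427 -0.01606172  0.164     ] [ -7.83961675 206.99882552]
[ 0.46682893 -0.01164826  0.164     ] [ -9.23130315 211.65986175]
0 [ 0.4618 -0.0141] 163.53510950990568
0.375 [ 0.4868 -0.0104] 179.44060975298515
0.75 [ 0.5158 -0.0062] 185.0
1.125 [ 0.5448 -0.002 ] 179.44060975298515
1.5 [0.5698 0.0016] 163.53510950990568
[ 0.58724962 -0.18744127  0.39313284] [ 0.5063 -0.2198]
```

Call:
{"fn": "servo_tool", "kwargs": {
  "motion": [
    [[-30, 50, -20, 0, 0, 0, 0.08], [-60, 90, -50, 0, 0, 0, 0.08], [-90, 130, -80, 0, 0, 0, 0.08], [-123, 175, -120, 0, 0, 0, 0.08], [-123, 175, -160, 0, 0, 0, 0.08], [-123, 175, -180, 0, 0, 0, 0.08], [-123, 175, -180, 0, 0, 0, 0.08], [-123, 175, -180, 0, 0, 0, 0.08]]
  ],
  "newtons": 12
}}

```text
clock: 5.1
tcp_pos: [0.466, -0.0131, 0.2133]
tcp_rot: [-0.072, 0.997, -0.0, 0.001]
ft_force: [0.7, 0.4, 0.3]
width: 0.0412
grasp_force: 0.0
```

Run:
```python
from h import *
p,d,P,c,T=snap('wrist');save(p,'w4.png')
```

```text
(no output)
```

View pics/w4.png

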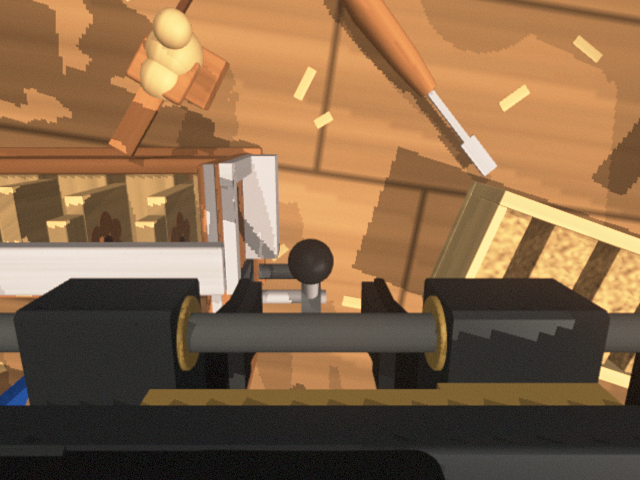

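Call:
{"fn": "servo_tool", "kwargs": {
  "motion": [
    [[2, 0, -25, 0, 0, 0, 0.08], [2, 0, -45, 0, 0, 0, 0.08], [2, 0, -60, 0, 0, 0, 0.08], [2, 0, -60, 0, 0, 0, 0.08], [2, 0, -60, 0, 0, 0, 1], [2, 0, -60, 0, 0, 0, 1], [2, 0, -60, 0, 0, 0, 1], [2, 0, -60, 0, 0, 0, 1]]
  ],
  "newtons": 12
}}

```text
clock: 5.95
tcp_pos: [0.4686, -0.0132, 0.1533]
tcp_rot: [-0.072, 0.997, -0.001, 0.001]
ft_force: [0.4, -1.4, 2.9]
width: 0.0229
grasp_force: 12.0
```

Call:
{"fn": "servo_tool", "kwargs": {
  "motion": [
    [[6, 1, 5, 0, 0, 0, 1], [12, 2, 9, 0, 0, 0, 1], [18, 3, 13, 0, 0, 0, 1], [25, 4, 16, 0, 0, 0, 1], [32, 5, 18, 0, 0, 0, 1], [39, 6, 20, 0, 0, 0, 1], [47, 7, 21, 0, 0, 0, 1], [54, 8, 21, 0, 0, 0, 1]]
  ]
}}

```text
clock: 6.75
tcp_pos: [0.5238, -0.005, 0.1762]
tcp_rot: [-0.072, 0.997, -0.001, 0.002]
ft_force: [-0.2, -2.9, 13.8]
width: 0.0098
grasp_force: 11.6
```

Call:
{"fn": "servo_tool", "kwargs": {
  "motion": [
    [[8, 1, 0, 0, 0, 0, 1], [15, 2, -1, 0, 0, 0, 1], [22, 3, -3, 0, 0, 0, 1], [29, 4, -6, 0, 0, 0, 1], [36, 5, -9, 0, 0, 0, 1], [42, 6, -13, 0, 0, 0, 1], [48, 7, -17, 0, 0, 0, 1], [56, 8, -22, 0, 0, 0, 1]]
  ]
}}

```text
clock: 7.55
tcp_pos: [0.5835, 0.0038, 0.155]
tcp_rot: [-0.072, 0.997, -0.001, 0.007]
ft_force: [4.6, 0.0, 7.3]
width: 0.0
grasp_force: 3.7
```

Call:
{"fn": "servo_tool", "kwargs": {
  "motion": [
    [[0, 0, 20, 0, 0, 0, 1], [0, 0, 40, 0, 0, 0, 1], [0, 0, 60, 0, 0, 0, 1], [0, 0, 60, 0, 0, 0, 1], [0, 0, 60, 0, 0, 0, 1], [0, 0, 60, 0, 0, 0, 1], [0, 0, 60, 0, 0, 0, 1], [0, 0, 60, 0, 0, 0, 1]]
  ]
}}

```text
clock: 8.35
tcp_pos: [0.5768, 0.0037, 0.2102]
tcp_rot: [-0.072, 0.997, 0.0, -0.001]
ft_force: [0.4, -1.1, -0.6]
width: 0.0002
grasp_force: 0.0
```

Run:
```python
from h import *
p,d,P,c,T=snap('wrist');save(p,'w5.png')
```

```text
(no output)
```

View pics/w5.png

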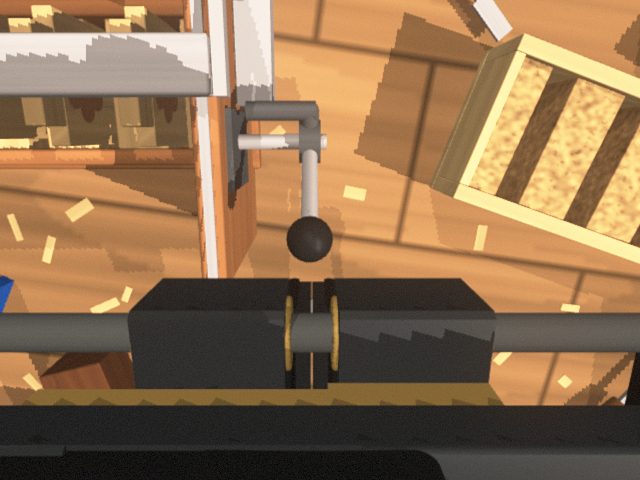

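The lever is now over towards +x, with the knob at (310,240). I'll nudge it against the free stop with closed fingers from behind.

Call:
{"fn": "servo_tool", "kwargs": {
  "motion": [
    [[-45, -6, 0, 0, 0, 0, 1], [-45, -6, 0, 0, 0, 0, 1], [-45, -6, -40, 0, 0, 0, 1], [-45, -6, -52, 0, 0, 0, 1], [-38, -5, -52, 0, 0, 0, 1], [-33, -4, -52, 0, 0, 0, 1], [-28, -4, -52, 0, 0, 0, 1], [-25, -4, -52, 0, 0, 0, 1]]
  ]
}}

```text
clock: 9.2
tcp_pos: [0.5543, -0.0006, 0.1603]
tcp_rot: [-0.072, 0.997, -0.0, 0.001]
ft_force: [0.6, 0.1, -0.7]
width: 0.0003
grasp_force: 0.0
```

Call:
{"fn": "servo_tool", "kwargs": {
  "motion": [
    [[2, 0, 0, 0, 0, 0, 1], [4, 0, 0, 0, 0, 0, 1], [6, 0, 0, 0, 0, 0, 1], [6, 0, 0, 0, 0, 0, 1], [6, 0, 0, 0, 0, 0, 1], [6, 0, 0, 0, 0, 0, 1], [6, 0, 0, 0, 0, 0, 1], [6, 0, 0, 0, 0, 0, 1]]
  ]
}}

```text
clock: 10.0
tcp_pos: [0.5586, -0.0005, 0.1594]
tcp_rot: [-0.072, 0.997, -0.0, 0.0]
ft_force: [0.2, 0.7, 2.1]
width: 0.0004
grasp_force: 1.0
```

Call:
{"fn": "servo_tool", "kwargs": {
  "motion": [
    [[2, 0, 0, 0, 0, 0, 1], [4, 0, 0, 0, 0, 0, 1], [6, 1, 0, 0, 0, 0, 1], [6, 1, 0, 0, 0, 0, 1], [6, 1, 0, 0, 0, 0, 1], [6, 1, 0, 0, 0, 0, 1], [6, 1, 0, 0, 0, 0, 1], [6, 1, 0, 0, 0, 0, 1]]
  ]
}}

```text
clock: 10.8
tcp_pos: [0.5643, 0.0005, 0.1591]
tcp_rot: [-0.072, 0.997, 0.0, -0.0]
ft_force: [0.0, -0.7, 0.5]
width: 0.0006
grasp_force: 0.0
```

Run:
```python
from h import *
p,d,P,c,T=snap('side');q=p[200:310,230:350]
w=snap('wrist')[0][0:330,180:480]
save(np.hstack([cv2.resize(q,(400,367),interpolation=2),cv2.resize(w,(334,367))]),'s6.png')
```

```text
(no output)
```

View pics/s6.png

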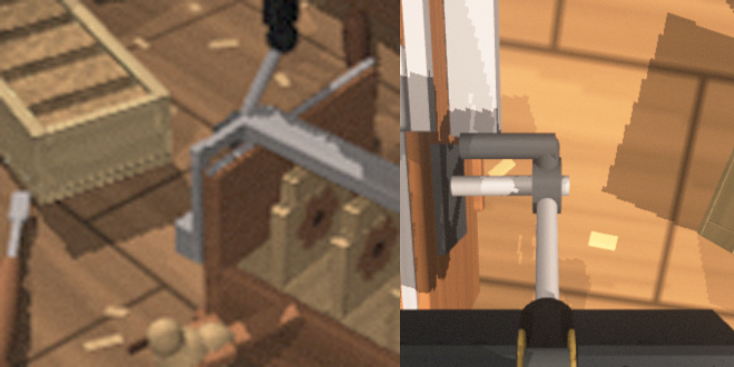

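Call:
{"fn": "servo_tool", "kwargs": {
  "motion": [
    [[-8, -1, 0, 0, 0, 0, 1], [-15, -2, 0, 0, 0, 0, 1], [-15, -2, 40, 0, 0, 0, 1], [-15, -2, 80, 0, 0, 0, 1], [0, 0, 90, 0, 0, 0, 1], [15, 2, 90, 0, 0, 0, 1], [15, 2, 90, 0, 0, 0, 1], [15, 2, 90, 0, 0, 0, 1]]
  ]
}}

```text
clock: 11.7
tcp_pos: [0.5779, 0.0026, 0.2485]
tcp_rot: [-0.072, 0.997, 0.0, -0.001]
ft_force: [-0.2, 0.8, -0.0]
width: 0.0003
grasp_force: 0.0
```

Run:
```python
from h import *
p,d,P,c,T=snap('wrist');v,u=np.mgrid[:480,:640]
L=(P[...,:2]-O)@Rm*1000
m=(v<275)&(p.sum(-1)<130)&(P[...,2]>.13)&(P[...,2]<.2)&(abs(L[...,1]-210)<20)&(L[...,0]>0)
q=P[m];print(m.sum(),u[m].min(),u[m].max(),v[m].min(),v[m].max())
from scipy.optimize import least_squares
f=least_squares(lambda x:np.linalg.norm(q-x,axis=1)-.013,q.mean(0)-[0,0,.01],loss='soft_l1',f_scale=.002);print(f.x,(f.x[:2]-O)@Rm*1000,f.cost)
# rod
m2=(v<275)&(P[...,2]>.112)&(P[...,2]<.15)&(abs(L[...,1]-210)<8)&(L[...,0]>20)&(L[...,0]<110)
a=np.polyfit(L[...,0][m2],P[...,2][m2]*1000,1);print('rod slope',a,m2.sum(),'free expect',1/np.tan(.75))
```

```text
180 293 321 206 242
[0.5664298  0.00127782 0.16436569] [ 91.19389259 210.17771235] 1.146711705463455e-05
rod slope [ 0.61563665 97.32723745] 1343 free expect 1.0734261485493772
```

Call:
{"fn": "servo_tool", "kwargs": {
  "motion": [
    [[-20, -45, 0, 0, 0, 0, 1], [-40, -90, 0, 0, 0, 0, 1], [-60, -135, 0, 0, 0, 0, 1], [-80, -180, 0, 0, 0, 0, 1], [-101, -227, 0, 0, 0, 0, 1], [-101, -227, 0, 0, 0, 0, 1], [-101, -227, -40, 0, 0, 0, 1], [-101, -227, -63, 0, 0, 0, 1]]
  ]
}}

```text
clock: 12.55
tcp_pos: [0.4765, -0.2235, 0.1844]
tcp_rot: [-0.071, 0.997, 0.001, -0.001]
ft_force: [-0.7, 0.4, -0.6]
width: 0.0004
grasp_force: 0.0
```

Call:
{"fn": "servo_tool", "kwargs": {
  "motion": [
    [[0, 0, 0, 0, 0, 0, 1], [5, 1, 0, 0, 0, 0, 1], [10, 1, 0, 0, 0, 0, 1], [15, 2, 0, 0, 0, 0, 1], [20, 3, 0, 0, 0, 0, 1], [25, 4, 0, 0, 0, 0, 1], [30, 4, 0, 0, 0, 0, 1], [30, 4, 0, 0, 0, 0, 1]]
  ]
}}

```text
clock: 13.35
tcp_pos: [0.5102, -0.2205, 0.1878]
tcp_rot: [-0.072, 0.997, -0.001, 0.002]
ft_force: [-1.0, 1.6, 6.0]
width: 0.0004
grasp_force: 3.0
```

```bash
cat > bar.py <<'E'
from h import *
p,d,P,c,T=snap('top');L=(P[...,:2]-O)@Rm*1000
p=p.astype(int)
g=(abs(p[...,0]-p[...,2])<25)&(p.sum(-1)>250)&(P[...,2]>.158)&(P[...,2]<.172)&(abs(L[...,1])<140)&(L[...,0]>-60)&(L[...,0]<130)
print('bar local x by y',[(y,np.median(L[...,0][g&(abs(L[...,1]-y)<15)]).round(1)) for y in(-120,-60,60,120)],g.sum())
E
python3 bar.py
```

```text
bar local x by y [(-120, np.float64(nan)), (-60, np.float64(nan)), (60, np.float64(nan)), (120, np.float64(17.8))] 237
  return _methods._mean(a, axis=axis, dtype=dtype,
  ret = ret.dtype.type(ret / rcount)
```

The bar has moved about 18 mm, so it is free. I'll keep sliding it back.

Call:
{"fn": "servo_tool", "kwargs": {
  "motion": [
    [[6, 1, 0, 0, 0, 0, 1], [12, 2, 0, 0, 0, 0, 1], [18, 3, 0, 0, 0, 0, 1], [24, 4, 0, 0, 0, 0, 1], [30, 5, 0, 0, 0, 0, 1], [36, 5, 0, 0, 0, 0, 1], [42, 6, 0, 0, 0, 0, 1], [48, 7, 0, 0, 0, 0, 1]]
  ]
}}

```text
clock: 14.2
tcp_pos: [0.5573, -0.2136, 0.1878]
tcp_rot: [-0.072, 0.997, -0.001, 0.001]
ft_force: [-3.1, -0.2, 6.6]
width: 0.0005
grasp_force: 3.1
```

Call:
{"fn": "servo_tool", "kwargs": {
  "motion": [
    [[4, 1, 0, 0, 0, 0, 1], [8, 1, 0, 0, 0, 0, 1], [12, 2, 0, 0, 0, 0, 1], [14, 2, 0, 0, 0, 0, 1], [16, 2, 0, 0, 0, 0, 1], [16, 2, 0, 0, 0, 0, 1], [16, 2, 0, 0, 0, 0, 1], [16, 2, 0, 0, 0, 0, 1]]
  ]
}}

```text
clock: 15.0
tcp_pos: [0.5722, -0.2116, 0.1879]
tcp_rot: [-0.072, 0.997, -0.001, -0.0]
ft_force: [-5.0, -0.8, 7.6]
width: 0.0004
grasp_force: 3.6
```

```bash
python3 bar.py
```

```text
bar local x by y [(-120, np.float64(nan)), (-60, np.float64(69.4)), (60, np.float64(nan)), (120, np.float64(80.7))] 185
  return _methods._mean(a, axis=axis, dtype=dtype,
  ret = ret.dtype.type(ret / rcount)
```

Call:
{"fn": "servo_tool", "kwargs": {
  "motion": [
    [[2, 0, 0, 0, 0, 0, 1], [4, 0, 0, 0, 0, 0, 1], [6, 1, 0, 0, 0, 0, 1], [8, 1, 0, 0, 0, 0, 1], [8, 1, 0, 0, 0, 0, 1], [8, 1, 0, 0, 0, 0, 1], [8, 1, 0, 0, 0, 0, 1], [8, 1, 0, 0, 0, 0, 1]]
  ]
}}

```text
clock: 15.85
tcp_pos: [0.5803, -0.2108, 0.188]
tcp_rot: [-0.072, 0.997, -0.001, -0.0]
ft_force: [-5.1, -1.1, 7.0]
width: 0.0004
grasp_force: 3.6
```

Run:
```python
from h import *
p,d,P,c,T=snap('side');w=snap('wrist')[0]
save(np.hstack([cv2.resize(p[180:330,270:450],(432,360),interpolation=2),cv2.resize(w,(368,360))[:,:]]),'s7.png')
```

```text
(no output)
```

View pics/s7.png

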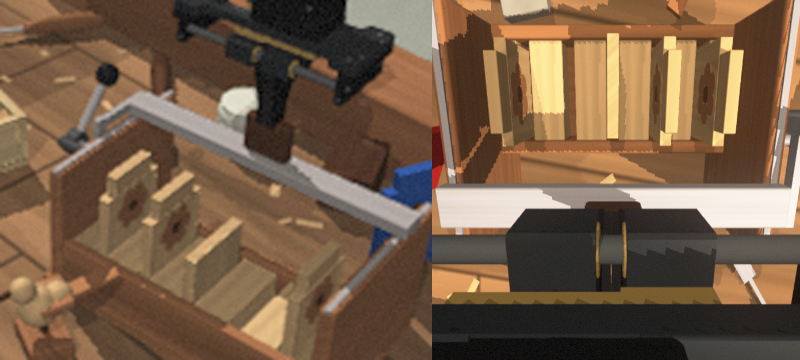

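The bar is at the back, but the fingertips seem to be on top of the fin rather than against its face. That suggests the tips are shorter than I assumed, so I'll lift, open and measure the tips in the depth image.

Call:
{"fn": "servo_tool", "kwargs": {
  "motion": [
    [[0, 0, 40, 0, 0, 0, 0], [0, 0, 80, 0, 0, 0, -1], [0, 0, 110, 0, 0, 0, -1], [0, 0, 140, 0, 0, 0, -1], [0, 0, 140, 0, 0, 0, -1], [0, 0, 140, 0, 0, 0, -1], [0, 0, 140, 0, 0, 0, -1], [0, 0, 140, 0, 0, 0, -1]]
  ]
}}

```text
clock: 16.75
tcp_pos: [0.5797, -0.2099, 0.3243]
tcp_rot: [-0.072, 0.997, 0.001, -0.001]
ft_force: [-0.3, 0.5, 0.5]
width: 0.0567
grasp_force: 0.0
```

Run:
```python
from h import *
p,d,P,c,T=snap('wrist');st=bot.get_state();np.savez('w8.npz',p=p,P=P)
v,u=np.mgrid[:480,:640]
A=R.from_quat(st['tcp_rot']).as_matrix();t=(P-st['tcp_pos'])@A*1000
m=(d>0)&(t[...,2]>-80)&(t[...,2]<40)&(abs(t[...,0])<40)
print(m.sum());print('z range',np.percentile(t[...,2][m],[0.5,50,99.5]))
for s in(-1,1):
    k=m&(t[...,1]*s>0);i=t[...,2][k]; 
    top=k&(t[...,2]>np.percentile(i,97));print(s,'tip',t[top].mean(0),'x range at low',np.percentile(t[...,0][k&(t[...,2]>-45)],[1,99]),'y',np.percentile(t[...,1][k&(t[...,2]>-45)],[1,99]))
L=(P[...,:2]-O)@Rm*1000
g=(P[...,2]>.2)&(P[...,2]<.213)&(abs(L[...,1])<40)&(v<300)
print('fin',len(L[g]),L[g].mean(0),[np.percentile(L[g],q,axis=0) for q in(2,98)])
g=(P[...,2]>.158)&(P[...,2]<.171)&(abs(L[...,1])<150)&(v<290)&(L[...,0]<130)
print('bar x',np.percentile(L[...,0][g],[2,98]),g.sum())
for y in(-108,0,54,108):
    z=(.102,.115) if y==0 else(.137,.149)
    m=(v<280)&(P[...,2]>z[0])&(P[...,2]<z[1])&(abs(L[...,1]-y)<12)&(abs(L[...,0])<60)
    print(y,m.sum(),'x',np.percentile(L[...,0][m],[1,99]),'y',np.percentile(L[...,1][m],[2,98]),P[...,2][m].mean())
```

```text
5238
z range [-79.77683108 -59.71706439 -18.67568896]
-1 tip [  7.60730926 -30.64592567 -19.65834574] x range at low [-2.80193489 11.58519106] y [-37.00232434 -27.89928102]
1 tip [  7.39696726  30.9641635  -19.53521041] x range at low [-6.21358782 11.56990114] y [28.22044119 37.40746262]
fin 1231 [77.39274098  0.0815756 ] [array([ 71.46393109, -23.46793216]), array([84.31867729, 23.38734471])]
bar x [63.49511405 92.28711717] 11339
-108 1131 x [-26.51162845  28.90057394] y [-113.5045056  -101.73600919] 0.14370974266331565
0 1226 x [-43.06560116  34.97444497] y [-5.80487459  6.05269621] 0.10929867269279966
54 1055 x [-26.52980883  28.112985  ] y [47.98976834 59.69628605] 0.14403538799047041
108 1136 x [-26.53774393  28.83717631] y [101.80685566 113.61479347] 0.14381641001660952
```

Measured: the tips are about 19 mm behind the reported TCP (consistent with the contacts so far), so I use tip = TCP + 19 mm. The bar is at ≈78–79 mm, so I'll nudge the fin face to the back stop with the right height.

Call:
{"fn": "servo_tool", "kwargs": {
  "motion": [
    [[-22, -2, -30, 0, 0, 0, 1], [-30, -4, -70, 0, 0, 0, 1], [-30, -4, -100, 0, 0, 0, 1], [-30, -4, -100, 0, 0, 0, 1], [-30, -4, -140, 0, 0, 0, 1], [-30, -4, -163, 0, 0, 0, 1], [-30, -4, -163, 0, 0, 0, 1], [-25, -3, -163, 0, 0, 0, 1]]
  ]
}}

```text
clock: 17.6
tcp_pos: [0.556, -0.214, 0.1643]
tcp_rot: [-0.072, 0.997, -0.0, 0.0]
ft_force: [-0.4, 0.3, -0.1]
width: 0.0122
grasp_force: 0.0
```

Call:
{"fn": "servo_tool", "kwargs": {
  "motion": [
    [[3, 0, 0, 0, 0, 0, 1], [6, 1, 0, 0, 0, 0, 1], [9, 1, 0, 0, 0, 0, 1], [12, 2, 0, 0, 0, 0, 1], [14, 2, 0, 0, 0, 0, 1], [14, 2, 0, 0, 0, 0, 1], [14, 2, 0, 0, 0, 0, 1], [14, 2, 0, 0, 0, 0, 1]]
  ]
}}

```text
clock: 18.4
tcp_pos: [0.5663, -0.2121, 0.1638]
tcp_rot: [-0.072, 0.997, -0.0, -0.003]
ft_force: [-6.9, -2.7, 6.0]
width: 0.0005
grasp_force: 4.1
```

Call:
{"fn": "servo_tool", "kwargs": {
  "motion": [
    [[2, 0, 0, 0, 0, 0, 1], [4, 1, 0, 0, 0, 0, 1], [4, 1, 0, 0, 0, 0, 1], [4, 1, 0, 0, 0, 0, 1], [4, 1, 0, 0, 0, 0, 1], [4, 1, 0, 0, 0, 0, 1], [4, 1, 0, 0, 0, 0, 1], [4, 1, 0, 0, 0, 0, 1]]
  ]
}}

```text
clock: 19.2
tcp_pos: [0.5662, -0.212, 0.1639]
tcp_rot: [-0.073, 0.997, -0.0, -0.008]
ft_force: [-16.5, -5.3, 10.2]
width: 0.0001
grasp_force: 8.7
```

Call:
{"fn": "servo_tool", "kwargs": {
  "motion": [
    [[-15, -2, 0, 0, 0, 0, 1], [-15, -2, 50, 0, 0, 0, 0], [-15, -2, 100, 0, 0, 0, 0], [-15, -2, 140, 0, 0, 0, 0], [-15, 48, 180, 0, 0, -5, 0.3], [-5, 98, 220, 0, 0, -10, 0.3], [0, 148, 230, 0, 0, -15, 0.3], [5, 198, 230, 0, 0, -19, 0.3]]
  ]
}}

```text
clock: 20.0
tcp_pos: [0.5768, -0.0381, 0.3931]
tcp_rot: [0.096, 0.995, -0.0, 0.003]
ft_force: [1.2, 0.2, 0.2]
width: 0.0299
grasp_force: 0.0
```

Call:
{"fn": "servo_tool", "kwargs": {
  "motion": [
    [[10, 50, 0, 0, 0, 0, 0.3], [20, 100, 0, 0, 0, 0, 0.3], [30, 150, 0, 0, 0, 0, 0.3], [45, 200, 0, 0, 0, 0, 0.3], [60, 250, 0, 0, 0, 0, 0.3], [70, 290, 0, 0, 0, 0, 0.3], [70, 290, 0, 0, 0, 0, 0.3], [70, 290, 0, 0, 0, 0, 0.3]]
  ]
}}

```text
clock: 20.8
tcp_pos: [0.6452, 0.2522, 0.389]
tcp_rot: [0.093, 0.996, -0.0, -0.0]
ft_force: [-0.0, 0.2, 0.8]
width: 0.0304
grasp_force: 0.0
```

```bash
cat > crate.py <<'E'
from h import *
from scipy.optimize import least_squares
def crate(name):
    p,d,P,c,T=snap(name);v,u=np.mgrid[:480,:640]
    m=(P[...,2]>.0665)&(P[...,2]<.0745)&(P[...,0]>.35)&(P[...,0]<.64)&(P[...,1]>.07)&(P[...,1]<.45)
    if name=='wrist': m&=v<275
    m=cv2.morphologyEx(m.astype(np.uint8),cv2.MORPH_OPEN,np.ones((2,2)))>0
    n,l,s,ce=cv2.connectedComponentsWithStats(m.astype(np.uint8));
    i=1+np.argmax(s[1:,4]);q=P[l==i][:,:2]*1000
    r=cv2.minAreaRect(q.astype(np.float32));return p,P,q,r
if __name__=='__main__':
    import sys
    for n in sys.argv[1:]:
        p,P,q,r=crate(n);print(n,r,len(q));save(p,'crate_%s_%.1f.png'%(n,bot.get_state()['clock']))
E
python3 crate.py wrist top; ls pics
```

```text
wrist ((496.26922607421875, 251.80601501464844), (301.23358154296875, 140.7764434814453), 79.12113189697266) 6959
top ((559.2891235351562, 249.1114959716797), (151.82672119140625, 11.09536075592041), 79.4835433959961) 257
crate_top_20.9.png
crate_wrist_20.9.png
rack0.png
s6.png
s7.png
side0.png
top0.png
w1.png
w2.png
w3.png
w4.png
w5.png
wrist0.png
```

The bar is confirmed at the back stop (16 N, no motion). Next, fit the crate robustly.

```bash
cat > crate.py <<'E'
from h import *
# fit crate rim+walls: maximise agreement of a 124x266 rim template with points near rim height
def crate(name):
    p,d,P,c,T=snap(name);v,u=np.mgrid[:480,:640]
    box=(P[...,0]>.35)&(P[...,0]<.64)&(P[...,1]>.07)&(P[...,1]<.46)
    if name=='wrist': box&=v<275
    m=box&(P[...,2]>.055)&(P[...,2]<.08);q=P[m][:,:2]*1000
    b=None
    for yaw in np.arange(-14,-7,.25):
        a=np.radians(yaw);L=q@np.array([[np.cos(a),-np.sin(a)],[np.sin(a),np.cos(a)]])
        e=[]
        for k in(0,1):
            h,ed=np.histogram(L[:,k],np.arange(-200,900,1.));w=(124,266)[k]
            cs=np.concatenate([[0],np.cumsum(h)]);i=np.arange(len(cs)-w-4)
            ins=cs[i+w]-cs[i]; s=ins+0.; edge=(cs[i+4]-cs[i])+(cs[i+w]-cs[i+w-4]); s=s+.5*edge
            j=np.flatnonzero(s==s.max());e.append((s.max(),ed[j].mean()+w/2))
        sc=e[0][0]+e[1][0]
        if b is None or sc>b[0]:b=(sc,yaw,e[0][1],e[1][1])
    a=np.radians(b[1]);Rc=np.array([[np.cos(a),-np.sin(a)],[np.sin(a),np.cos(a)]]);o=Rc@np.array(b[2:])
    L=q@Rc-b[2:]
    return p,P,m,o,b[1],L
if __name__=='__main__':
    import sys
    for n in sys.argv[1:]:
        p,P,m,o,yaw,L=crate(n);a=np.radians(yaw)
        print(n,'origin',o.round(1),'yaw',yaw,'pcts x',np.percentile(L[:,0],[1,3,97,99]).round(1),'y',np.percentile(L[:,1],[1,3,97,99]).round(1))
        for y in(-90,-30,30,90):print(y,(o+y*np.array([-np.sin(a),np.cos(a)])).round(1))
        # verify: slot (deep) points' local y
        Rc=np.array([[np.cos(a),-np.sin(a)],[np.sin(a),np.cos(a)]]);Q=(P[...,:2]*1000-o)@Rc
        k=(P[...,2]<.045)&(abs(Q[...,0])<40)&(abs(Q[...,1])<120)
        if n=='wrist':k[275:]=False
        h,e=np.histogram(Q[...,1][k],np.arange(-122,123,4));print('deep',[(int(e[i])+2,int(x)) for i,x in enumerate(h) if x>8])
        p=p.copy();save(p,'crate_%s_%.1f.png'%(n,bot.get_state()['clock']))
E
python3 crate.py wrist top; cd pics; ls crate*; python3 -c "
import cv2,glob
f=sorted(glob.glob('crate_wrist*'))[-1];cv2.imwrite('cw.png',cv2.imread(f))"
```

```text
wrist origin [504.9 252.2] yaw -10.75 pcts x [-61.  -59.2  59.5  61.5] y [-131.  -126.8  126.1  130.3]
-90 [488.1 163.8]
-30 [499.3 222.8]
30 [510.5 281.7]
90 [521.7 340.7]
deep [(-100, 595), (-96, 219), (-92, 144), (-40, 377), (-36, 211), (-32, 214), (-28, 221), (-24, 42), (20, 136), (24, 204), (28, 240), (32, 235), (36, 207), (40, 134), (84, 38), (88, 217), (92, 213), (96, 218), (100, 368)]
top origin [503.7 251.5] yaw -10.75 pcts x [-61.2 -59.2  59.4  61.6] y [-131.7 -128.1  126.5  130.6]
-90 [487. 163.]
-30 [498.1 222. ]
30 [509.3 280.9]
90 [520.5 339.9]
deep [(-88, 34), (-84, 51), (-80, 138), (-76, 12), (-24, 47), (-20, 160), (-16, 13), (36, 17), (40, 169), (44, 21), (100, 177), (104, 26)]
crate_top_20.9.png
crate_top_21.0.png
crate_wrist_20.9.png
```

View pics/cw.png

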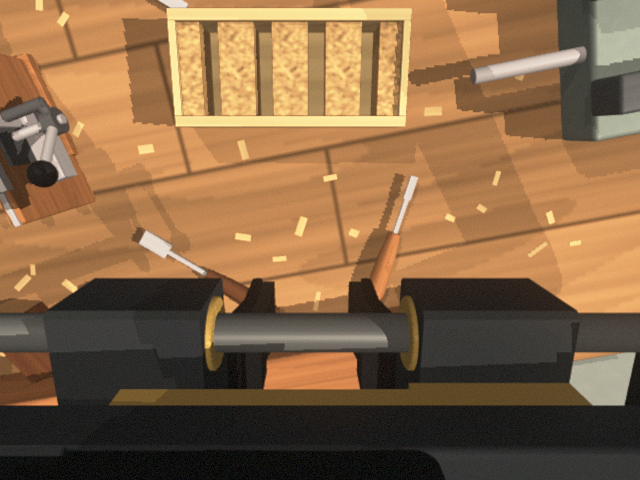

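The crate fit agrees from both cameras: origin ≈ (504.5, 252), yaw −10.75°, slots symmetric. Going to the panel in rack slot y=108.

Call:
{"fn": "servo_tool", "kwargs": {
  "motion": [
    [[-20, -46, 0, 0, 0, 5, 0.3], [-40, -92, 0, 0, 0, 10, 0.3], [-60, -138, -20, 0, 0, 15, 0.3], [-80, -184, -40, 0, 0, 19, 0.3], [-100, -230, -60, 0, 0, 19, 0.3], [-120, -276, -80, 0, 0, 19, 0.3], [-140, -322, -90, 0, 0, 19, 0.3], [-153, -365, -100, 0, 0, 19, 0.3]]
  ]
}}

```text
clock: 21.8
tcp_pos: [0.4944, -0.1041, 0.2927]
tcp_rot: [-0.071, 0.997, -0.0, 0.0]
ft_force: [1.8, -0.9, 0.3]
width: 0.03
grasp_force: 0.0
```

Call:
{"fn": "servo_tool", "kwargs": {
  "motion": [
    [[0, 0, -50, 0, 0, 0, 0.3], [0, 0, -90, 0, 0, 0, 0.3], [0, 0, -109, 0, 0, 0, 0.3], [0, 0, -109, 0, 0, 0, 0.3], [0, 0, -109, 0, 0, 0, 0.3], [0, 0, -109, 0, 0, 0, 0.3], [0, 0, -109, 0, 0, 0, 0.3], [0, 0, -109, 0, 0, 0, 0.3]]
  ]
}}

```text
clock: 22.6
tcp_pos: [0.4974, -0.1021, 0.1849]
tcp_rot: [-0.072, 0.997, -0.001, 0.001]
ft_force: [-0.4, 0.6, 0.4]
width: 0.0305
grasp_force: 0.0
```

Run:
```python
from h import *
print(bot.get_state()['tcp_pos'],W(1.1,107.7))
p,d,P,c,T=snap('wrist');save(p,'w9.png')
```

```text
[ 0.49738945 -0.10206089  0.18489621] [ 0.492  -0.1131]
```

View pics/w9.png

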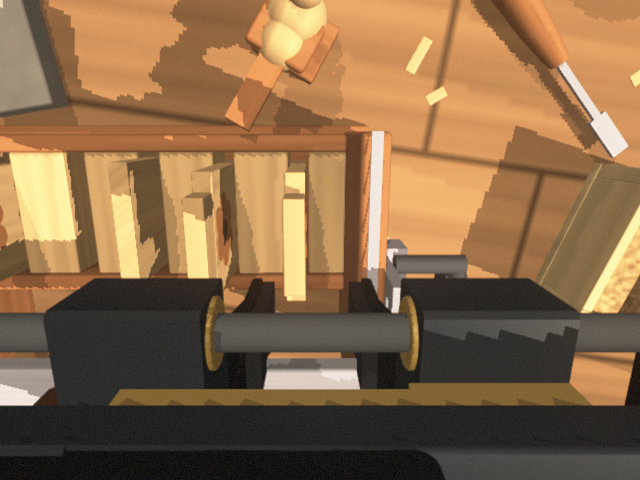

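Panel top at (294,250); the gripper centre at u=311 is about 10 mm off, matching the readout. Correct, descend, grip.

Call:
{"fn": "servo_tool", "kwargs": {
  "motion": [
    [[-5, -11, 0, 0, 0, 0, 0.3], [-5, -11, 0, 0, 0, 0, 0.3], [-5, -11, -30, 0, 0, 0, 0.3], [-5, -11, -60, 0, 0, 0, 0.3], [-5, -11, -80, 0, 0, 0, 0.3], [-5, -11, -95, 0, 0, 0, 0.3], [-5, -11, -95, 0, 0, 0, 0.3], [-5, -11, -95, 0, 0, 0, 0.3]]
  ],
  "newtons": 20
}}

```text
clock: 23.45
tcp_pos: [0.4917, -0.1131, 0.0887]
tcp_rot: [-0.072, 0.997, 0.0, -0.0]
ft_force: [0.0, 0.6, 0.6]
width: 0.0306
grasp_force: 0.0
```

Call:
{"fn": "servo_tool", "kwargs": {
  "motion": [
    [[0, 0, 0, 0, 0, 0, 1], [0, 0, 0, 0, 0, 0, 1], [0, 0, 0, 0, 0, 0, 1], [0, 0, 0, 0, 0, 0, 1], [0, 0, 5, 0, 0, 0, 1], [0, 0, 15, 0, 0, 0, 1], [0, 0, 30, 0, 0, 0, 1], [0, 0, 45, 0, 0, 0, 1]]
  ]
}}

```text
clock: 24.25
tcp_pos: [0.4915, -0.1128, 0.1346]
tcp_rot: [-0.072, 0.997, 0.0, -0.0]
ft_force: [0.3, -0.4, -0.3]
width: 0.0118
grasp_force: 20.0
```

Call:
{"fn": "servo_tool", "kwargs": {
  "motion": [
    [[0, 0, 40, 0, 0, 0, 1], [0, 0, 80, 0, 0, 0, 1], [0, 0, 120, 0, 0, 0, 1], [0, 25, 125, 0, 0, 0, 1], [3, 65, 125, 0, 0, -5, 1], [6, 105, 125, 0, 0, -10, 1], [9, 145, 125, 0, 0, -15, 1], [12, 185, 125, 0, 0, -19, 1]]
  ]
}}

```text
clock: 25.05
tcp_pos: [0.5032, 0.0736, 0.2594]
tcp_rot: [0.096, 0.995, -0.0, 0.0]
ft_force: [0.5, 0.1, -0.9]
width: 0.0118
grasp_force: 20.0
```

Call:
{"fn": "servo_tool", "kwargs": {
  "motion": [
    [[1, 45, 0, 0, 0, 0, 1], [2, 90, 0, 0, 0, 0, 1], [3, 130, 0, 0, 0, 0, 1], [4, 165, 0, 0, 0, 0, 1], [5, 190, 0, 0, 0, 0, 1], [6, 205, 0, 0, 0, 0, 1], [6, 209, 0, 0, 0, 0, 1], [6, 209, 0, 0, 0, 0, 1]]
  ]
}}

```text
clock: 25.85
tcp_pos: [0.5095, 0.2808, 0.2587]
tcp_rot: [0.094, 0.996, -0.0, -0.0]
ft_force: [0.1, 0.3, -0.8]
width: 0.0116
grasp_force: 20.0
```

```bash
python3 crate.py wrist top
python3 - <<'E'
from h import *
s=bot.get_state();print(s['tcp_pos'],s['tcp_rot'])
E
```

```text
wrist origin [504.2 251.4] yaw -11.0 pcts x [-61.  -59.4  55.6  58. ] y [-130.3 -126.2  127.1  131.1]
-90 [487.1 163.1]
-30 [498.5 222. ]
30 [510.  280.9]
90 [521.4 339.8]
deep [(-100, 1010), (-96, 221), (-40, 605), (-36, 285), (-32, 289), (-28, 256), (20, 39), (24, 76), (28, 76), (32, 76), (36, 76), (40, 61), (88, 189), (92, 298), (96, 294), (100, 666)]
top origin [504.2 251.4] yaw -11.0 pcts x [-61.6 -60.3  58.5  60.9] y [-132.  -129.7  107.6  119.5]
-90 [487.1 163.1]
-30 [498.5 222. ]
30 [510.  280.9]
90 [521.4 339.8]
deep [(-88, 27), (-84, 60), (-80, 141), (-24, 42), (-20, 164), (-16, 12), (36, 14), (40, 141), (44, 9), (100, 37)]
[0.5096077  0.27987092 0.25868453] [ 9.43305778e-02  9.95540821e-01 -4.32472911e-04 -1.67079019e-04]
```

Aligned with slot 3 within a millimetre. Lowering, slowly at the end.

Call:
{"fn": "servo_tool", "kwargs": {
  "motion": [
    [[0, 1, -40, 0, 0, 0, 1], [0, 1, -80, 0, 0, 0, 1], [0, 1, -110, 0, 0, 0, 1], [0, 1, -125, 0, 0, 0, 1], [0, 1, -140, 0, 0, 0, 1], [0, 1, -152, 0, 0, 0, 1], [0, 1, -160, 0, 0, 0, 1], [0, 1, -166, 0, 0, 0, 1]]
  ]
}}

```text
clock: 26.75
tcp_pos: [0.5099, 0.2816, 0.0923]
tcp_rot: [0.094, 0.996, -0.0, -0.0]
ft_force: [0.4, -0.4, -1.4]
width: 0.0117
grasp_force: 20.0
```

Call:
{"fn": "servo_tool", "kwargs": {
  "motion": [
    [[0, 0, -2, 0, 0, 0, 1], [0, 0, -4, 0, 0, 0, 1], [0, 0, -6, 0, 0, 0, 1], [0, 0, -8, 0, 0, 0, 1], [0, 0, -9, 0, 0, 0, 1], [0, 0, -10, 0, 0, 0, 1], [0, 0, -10, 0, 0, 0, 1], [0, 0, -10, 0, 0, 0, 1]]
  ]
}}

```text
clock: 27.55
tcp_pos: [0.5098, 0.2824, 0.0844]
tcp_rot: [0.094, 0.996, 0.0, 0.001]
ft_force: [-2.7, -0.1, 8.2]
width: 0.0121
grasp_force: 20.0
```

Call:
{"fn": "servo_tool", "kwargs": {
  "motion": [
    [[0, 0, 2, 0, 0, 0, 0.3], [0, 0, 2, 0, 0, 0, 0.3], [0, 0, 2, 0, 0, 0, 0.3], [0, 0, 2, 0, 0, 0, 0.3], [0, 0, 30, 0, 0, 0, 0.3], [0, 0, 75, 0, 0, 0, 0.3], [0, 0, 120, 0, 0, 0, 0.3], [0, 0, 150, 0, 0, 0, 0.3]]
  ]
}}

```text
clock: 28.35
tcp_pos: [0.5107, 0.2825, 0.2356]
tcp_rot: [0.094, 0.996, 0.001, 0.002]
ft_force: [0.7, -0.1, 0.2]
width: 0.0308
grasp_force: 0.0
```

Call:
{"fn": "servo_tool", "kwargs": {
  "motion": [
    [[0, -45, 20, 0, 0, 5, 0.3], [-2, -90, 20, 0, 0, 10, 0.3], [-4, -135, 20, 0, 0, 15, 0.3], [-6, -180, 20, 0, 0, 19, 0.3], [-8, -225, 20, 0, 0, 19, 0.3], [-9, -270, 20, 0, 0, 19, 0.3], [-10, -315, 20, 0, 0, 19, 0.3], [-10, -360, 20, 0, 0, 19, 0.3]]
  ]
}}

```text
clock: 29.15
tcp_pos: [0.4991, -0.0796, 0.2526]
tcp_rot: [-0.072, 0.997, 0.0, -0.0]
ft_force: [1.3, 0.2, 0.1]
width: 0.0301
grasp_force: 0.0
```

Call:
{"fn": "servo_tool", "kwargs": {
  "motion": [
    [[0, -45, 0, 0, 0, 0, 0.3], [0, -80, 0, 0, 0, 0, 0.3], [0, -88, 0, 0, 0, 0, 0.3], [0, -88, -20, 0, 0, 0, 0.3], [0, -88, -60, 0, 0, 0, 0.3], [0, -88, -65, 0, 0, 0, 0.3], [0, -88, -65, 0, 0, 0, 0.3], [0, -88, -65, 0, 0, 0, 0.3]]
  ]
}}

```text
clock: 29.95
tcp_pos: [0.5006, -0.1658, 0.1888]
tcp_rot: [-0.072, 0.997, -0.0, 0.001]
ft_force: [0.3, -1.2, 0.6]
width: 0.0306
grasp_force: 0.0
```

Run:
```python
from h import *
p,d,P,c,T=snap('wrist');save(p,'w10.png');s=bot.get_state();print(s['tcp_pos'],s['tcp_rot'],W(1.1,53.8))
L=(P[...,:2]-O)@Rm*1000;v,u=np.mgrid[:480,:640]
for y in(-108,54):
    m=(v<275)&(P[...,2]>.137)&(P[...,2]<.152)&(abs(L[...,1]-y)<14)&(abs(L[...,0])<60)
    if m.sum()>5:print(y,m.sum(),'y',np.percentile(L[...,1][m],[3,50,97]))
p,d,P,c,T=snap('top')
m=(P[...,2]>.125)&(P[...,2]<.15)&(P[...,1]>.1)&(P[...,1]<.42)&(P[...,0]>.4)&(P[...,0]<.6);print('crate panel top',m.sum(),P[m].mean(0),P[m].max(0))
```

```text
[ 0.50083777 -0.16603868  0.18920059] [-7.22241411e-02  9.97387299e-01 -8.42738227e-04  1.24082536e-03] [ 0.4997 -0.1664]
-108 2002 y [-113.15665119 -105.35602957 -101.54397347]
54 1479 y [48.41862337 54.04585385 59.5963934 ]
crate panel top 190 [0.50894875 0.28162405 0.13728356] [0.53755931 0.29379442 0.14463202]
```

Call:
{"fn": "servo_tool", "kwargs": {
  "motion": [
    [[-1, 0, -30, 0, 0, 0, 0.3], [-1, 0, -60, 0, 0, 0, 0.3], [-1, 0, -85, 0, 0, 0, 0.3], [-1, 0, -100, 0, 0, 0, 0.3], [-1, 0, -100, 0, 0, 0, 0.3], [-1, 0, -100, 0, 0, 0, 1], [-1, 0, -100, 0, 0, 0, 1], [-1, 0, -100, 0, 0, 0, 1]]
  ]
}}

```text
clock: 30.85
tcp_pos: [0.4996, -0.1663, 0.089]
tcp_rot: [-0.072, 0.997, -0.001, 0.001]
ft_force: [-0.3, 0.4, 0.1]
width: 0.0141
grasp_force: 0.0
```

Call:
{"fn": "servo_tool", "kwargs": {
  "motion": [
    [[0, 0, 0, 0, 0, 0, 1], [0, 0, 10, 0, 0, 0, 1], [0, 0, 30, 0, 0, 0, 1], [0, 0, 60, 0, 0, 0, 1], [0, 0, 100, 0, 0, 0, 1], [0, 0, 140, 0, 0, 0, 1], [0, 0, 170, 0, 0, 0, 1], [0, 0, 170, 0, 0, 0, 1]]
  ]
}}

```text
clock: 31.65
tcp_pos: [0.5012, -0.1673, 0.263]
tcp_rot: [-0.072, 0.997, -0.003, 0.005]
ft_force: [0.7, -0.4, -0.9]
width: 0.0118
grasp_force: 20.0
```

Call:
{"fn": "servo_tool", "kwargs": {
  "motion": [
    [[0, 45, 0, 0, 0, -5, 1], [0, 90, 0, 0, 0, -10, 1], [0, 135, 0, 0, 0, -15, 1], [0, 180, 0, 0, 0, -19, 1], [-1, 225, 0, 0, 0, -19, 1], [-1, 270, 0, 0, 0, -19, 1], [-1, 310, 0, 0, 0, -19, 1], [-1, 345, 0, 0, 0, -19, 1]]
  ]
}}

```text
clock: 32.45
tcp_pos: [0.4961, 0.1811, 0.2566]
tcp_rot: [0.093, 0.996, -0.0, -0.001]
ft_force: [0.9, -0.1, -1.6]
width: 0.0119
grasp_force: 20.0
```

Call:
{"fn": "servo_tool", "kwargs": {
  "motion": [
    [[0, 25, 0, 0, 0, 0, 1], [0, 40, 0, 0, 0, 0, 1], [0, 43, 0, 0, 0, 0, 1], [0, 43, 0, 0, 0, 0, 1], [0, 43, 0, 0, 0, 0, 1], [0, 43, 0, 0, 0, 0, 1], [0, 43, 0, 0, 0, 0, 1], [0, 43, 0, 0, 0, 0, 1]]
  ]
}}

```text
clock: 33.25
tcp_pos: [0.4978, 0.2215, 0.2577]
tcp_rot: [0.094, 0.996, -0.0, 0.0]
ft_force: [-0.4, 0.2, -1.8]
width: 0.0122
grasp_force: 20.0
```

```bash
python3 crate.py wrist
python3 - <<'E'
from h import *
s=bot.get_state();print(s['tcp_pos'],s['tcp_rot'])
E
```

```text
wrist origin [504.2 251.4] yaw -11.0 pcts x [-61.3 -59.8  55.   57.3] y [-130.5 -126.7  127.2  131. ]
-90 [487.1 163.1]
-30 [498.5 222. ]
30 [510.  280.9]
90 [521.4 339.8]
deep [(-100, 597), (-96, 298), (-92, 288), (-88, 265), (-40, 52), (-36, 61), (-32, 75), (-28, 76), (-24, 76), (-20, 65), (24, 242), (28, 13), (96, 145), (100, 1089)]
[0.49776577 0.22161997 0.2577475 ] [ 9.41911145e-02  9.95554133e-01 -1.79580586e-05  4.77952544e-05]
```

Call:
{"fn": "servo_tool", "kwargs": {
  "motion": [
    [[1, 0, -40, 0, 0, 0, 1], [1, 0, -80, 0, 0, 0, 1], [1, 0, -110, 0, 0, 0, 1], [1, 0, -125, 0, 0, 0, 1], [1, 0, -140, 0, 0, 0, 1], [1, 0, -152, 0, 0, 0, 1], [1, 0, -160, 0, 0, 0, 1], [1, 0, -165, 0, 0, 0, 1]]
  ]
}}

```text
clock: 34.1
tcp_pos: [0.4987, 0.2221, 0.0922]
tcp_rot: [0.094, 0.996, -0.0, -0.0]
ft_force: [0.2, -0.2, -1.7]
width: 0.0122
grasp_force: 20.0
```

Call:
{"fn": "servo_tool", "kwargs": {
  "motion": [
    [[0, 0, -2, 0, 0, 0, 1], [0, 0, -4, 0, 0, 0, 1], [0, 0, -6, 0, 0, 0, 1], [0, 0, -8, 0, 0, 0, 1], [0, 0, -9, 0, 0, 0, 1], [0, 0, -10, 0, 0, 0, 1], [0, 0, -10, 0, 0, 0, 1], [0, 0, -10, 0, 0, 0, 1]]
  ]
}}

```text
clock: 34.9
tcp_pos: [0.4987, 0.2222, 0.0839]
tcp_rot: [0.094, 0.996, 0.0, 0.0]
ft_force: [-1.8, 0.2, 6.0]
width: 0.0115
grasp_force: 20.0
```

Call:
{"fn": "servo_tool", "kwargs": {
  "motion": [
    [[0, 0, 2, 0, 0, 0, 0.3], [0, 0, 2, 0, 0, 0, 0.3], [0, 0, 2, 0, 0, 0, 0.3], [0, 0, 2, 0, 0, 0, 0.3], [0, 0, 30, 0, 0, 0, 0.3], [0, 0, 75, 0, 0, 0, 0.3], [0, 0, 120, 0, 0, 0, 0.3], [0, 0, 150, 0, 0, 0, 0.3]]
  ]
}}

```text
clock: 35.7
tcp_pos: [0.4997, 0.2224, 0.2356]
tcp_rot: [0.094, 0.996, 0.001, 0.002]
ft_force: [0.3, 0.3, -1.0]
width: 0.0303
grasp_force: 0.0
```

Call:
{"fn": "servo_tool", "kwargs": {
  "motion": [
    [[2, -45, 20, 0, 0, 5, 0.3], [4, -90, 20, 0, 0, 10, 0.3], [6, -135, 20, 0, 0, 15, 0.3], [8, -180, 20, 0, 0, 19, 0.3], [10, -225, 20, 0, 0, 19, 0.3], [12, -270, 20, 0, 0, 19, 0.3], [14, -315, 20, 0, 0, 19, 0.3], [16, -360, 20, 0, 0, 19, 0.3]]
  ]
}}

```text
clock: 36.5
tcp_pos: [0.5143, -0.1397, 0.2525]
tcp_rot: [-0.072, 0.997, 0.0, -0.0]
ft_force: [-0.8, 0.5, -0.3]
width: 0.0306
grasp_force: 0.0
```

Call:
{"fn": "servo_tool", "kwargs": {
  "motion": [
    [[2, -45, 0, 0, 0, 0, 0.3], [4, -90, 0, 0, 0, 0, 0.3], [6, -135, 0, 0, 0, 0, 0.3], [8, -170, 0, 0, 0, 0, 0.3], [8, -188, 0, 0, 0, 0, 0.3], [8, -188, -35, 0, 0, 0, 0.3], [8, -188, -65, 0, 0, 0, 0.3], [8, -188, -65, 0, 0, 0, 0.3]]
  ]
}}

```text
clock: 37.3
tcp_pos: [0.5196, -0.3226, 0.1832]
tcp_rot: [-0.072, 0.997, 0.004, -0.004]
ft_force: [0.1, -0.1, -0.2]
width: 0.0302
grasp_force: 0.0
```

Run:
```python
from h import *
p,d,P,c,T=snap('wrist');s=bot.get_state();print(s['tcp_pos'],s['tcp_rot'],W(1.1,-107.6))
L=(P[...,:2]-O)@Rm*1000;v,u=np.mgrid[:480,:640]
m=(v<275)&(P[...,2]>.137)&(P[...,2]<.152)&(abs(L[...,1]+108)<14)&(abs(L[...,0])<60)
print(m.sum(),'y',np.percentile(L[...,1][m],[3,50,97]))
```

```text
[ 0.5212194  -0.32382339  0.18565592] [-0.07208679  0.99739337  0.00237961 -0.00207223] [ 0.5228 -0.3261]
1304 y [-113.77092111 -108.2950626  -102.38181123]
```

Call:
{"fn": "servo_tool", "kwargs": {
  "motion": [
    [[0, 0, 0, 0, 0, 0, 0.35], [0, 0, -40, 0, 0, 0, 0.35], [0, 0, -75, 0, 0, 0, 0.35], [0, 0, -99, 0, 0, 0, 0.35], [0, 0, -99, 0, 0, 0, 0.35], [0, 0, -99, 0, 0, 0, 1], [0, 0, -99, 0, 0, 0, 1], [0, 0, -99, 0, 0, 0, 1]]
  ]
}}

```text
clock: 38.15
tcp_pos: [0.524, -0.3269, 0.091]
tcp_rot: [-0.072, 0.997, -0.002, 0.002]
ft_force: [0.7, -1.2, 3.1]
width: 0.0121
grasp_force: 12.0
```

Call:
{"fn": "servo_tool", "kwargs": {
  "motion": [
    [[0, 0, 0, 0, 0, 0, 1], [0, 0, 10, 0, 0, 0, 1], [0, 0, 30, 0, 0, 0, 1], [0, 0, 60, 0, 0, 0, 1], [0, 0, 100, 0, 0, 0, 1], [0, 0, 140, 0, 0, 0, 1], [0, 0, 170, 0, 0, 0, 1], [0, 0, 170, 0, 0, 0, 1]]
  ]
}}

```text
clock: 38.95
tcp_pos: [0.525, -0.328, 0.2647]
tcp_rot: [-0.072, 0.997, -0.004, 0.004]
ft_force: [0.2, -0.3, -0.7]
width: 0.0115
grasp_force: 20.0
```

Call:
{"fn": "servo_tool", "kwargs": {
  "motion": [
    [[-3, 45, 0, 0, 0, 0, 1], [-6, 90, 0, 0, 0, 0, 1], [-9, 135, 0, 0, 0, 0, 1], [-12, 180, 0, 0, 0, 0, 1], [-15, 225, 0, 0, 0, -5, 1], [-18, 270, 0, 0, 0, -10, 1], [-21, 315, 0, 0, 0, -15, 1], [-24, 360, 0, 0, 0, -19, 1]]
  ]
}}

```text
clock: 39.75
tcp_pos: [0.497, 0.036, 0.2575]
tcp_rot: [0.096, 0.995, 0.0, -0.001]
ft_force: [0.6, 0.9, -1.2]
width: 0.0119
grasp_force: 20.0
```

Call:
{"fn": "servo_tool", "kwargs": {
  "motion": [
    [[-4, 45, 0, 0, 0, 0, 1], [-8, 85, 0, 0, 0, 0, 1], [-10, 115, 0, 0, 0, 0, 1], [-12, 129, 0, 0, 0, 0, 1], [-12, 129, 0, 0, 0, 0, 1], [-12, 129, 0, 0, 0, 0, 1], [-12, 129, 0, 0, 0, 0, 1], [-12, 129, 0, 0, 0, 0, 1]]
  ]
}}

```text
clock: 40.55
tcp_pos: [0.4869, 0.1618, 0.2586]
tcp_rot: [0.095, 0.995, -0.0, -0.0]
ft_force: [-0.7, -0.5, -2.0]
width: 0.0116
grasp_force: 20.0
```

```bash
python3 crate.py wrist
python3 - <<'E'
from h import *
s=bot.get_state();print(s['tcp_pos'],s['tcp_rot'])
E
```

```text
wrist origin [504.7 251.3] yaw -10.75 pcts x [-61.4 -59.9  55.7  57.8] y [-130.8 -127.2  127.7  131.2]
-90 [487.9 162.8]
-30 [499.1 221.8]
30 [510.3 280.7]
90 [521.5 339.7]
deep [(-100, 33), (-96, 68), (-92, 68), (-88, 68), (-84, 67), (-80, 64), (-36, 154), (-20, 11), (24, 15), (28, 9), (100, 1011)]
[0.48693897 0.16191286 0.2586388 ] [ 9.47436658e-02  9.95501692e-01 -1.36275123e-04  7.91861083e-06]
```

Call:
{"fn": "servo_tool", "kwargs": {
  "motion": [
    [[1, 1, -40, 0, 0, 0, 1], [1, 1, -80, 0, 0, 0, 1], [1, 1, -110, 0, 0, 0, 1], [1, 1, -125, 0, 0, 0, 1], [1, 1, -140, 0, 0, 0, 1], [1, 1, -152, 0, 0, 0, 1], [1, 1, -160, 0, 0, 0, 1], [1, 1, -165, 0, 0, 0, 1]]
  ]
}}

```text
clock: 41.4
tcp_pos: [0.4878, 0.1638, 0.0932]
tcp_rot: [0.094, 0.996, -0.0, -0.0]
ft_force: [0.2, 0.7, -1.5]
width: 0.012
grasp_force: 20.0
```

Call:
{"fn": "servo_tool", "kwargs": {
  "motion": [
    [[0, 0, -2, 0, 0, 0, 1], [0, 0, -4, 0, 0, 0, 1], [0, 0, -6, 0, 0, 0, 1], [0, 0, -8, 0, 0, 0, 1], [0, 0, -9, 0, 0, 0, 1], [0, 0, -10, 0, 0, 0, 1], [0, 0, -10, 0, 0, 0, 1], [0, 0, -10, 0, 0, 0, 1]]
  ]
}}

```text
clock: 42.2
tcp_pos: [0.488, 0.1644, 0.0859]
tcp_rot: [0.094, 0.996, 0.0, 0.001]
ft_force: [-4.5, 0.4, 14.2]
width: 0.0115
grasp_force: 20.0
```

All three are seated. Release, then go behind the keeper fin.

Call:
{"fn": "servo_tool", "kwargs": {
  "motion": [
    [[0, 0, 2, 0, 0, 0, 0.3], [0, 0, 2, 0, 0, 0, 0.3], [0, 0, 2, 0, 0, 0, 0.3], [0, 0, 2, 0, 0, 0, 0.3], [0, 0, 30, 0, 0, 0, 0.3], [0, 0, 75, 0, 0, 0, 0.3], [0, 0, 120, 0, 0, 0, 0.3], [0, 0, 160, 0, 0, 0, 0.3]]
  ]
}}

```text
clock: 43.0
tcp_pos: [0.4876, 0.1641, 0.2453]
tcp_rot: [0.094, 0.996, 0.0, 0.0]
ft_force: [0.8, -0.9, 0.2]
width: 0.0304
grasp_force: 0.0
```

Call:
{"fn": "servo_tool", "kwargs": {
  "motion": [
    [[14, -42, 0, 0, 0, 5, 1], [28, -84, 0, 0, 0, 10, 1], [42, -126, 0, 0, 0, 15, 1], [56, -168, 0, 0, 0, 19, 1], [70, -210, 0, 0, 0, 19, 1], [84, -252, 0, 0, 0, 19, 1], [98, -294, 0, 0, 0, 19, 1], [112, -334, 0, 0, 0, 19, 1]]
  ]
}}

```text
clock: 43.8
tcp_pos: [0.5997, -0.1718, 0.2431]
tcp_rot: [-0.072, 0.997, 0.0, -0.0]
ft_force: [0.7, -0.5, 0.2]
width: 0.0005
grasp_force: 0.0
```

Call:
{"fn": "servo_tool", "kwargs": {
  "motion": [
    [[13, -34, 0, 0, 0, 0, 1], [13, -34, 0, 0, 0, 0, 1], [13, -34, 0, 0, 0, 0, 1], [13, -34, -40, 0, 0, 0, 1], [13, -34, -80, 0, 0, 0, 1], [13, -34, -80, 0, 0, 0, 1], [13, -34, -80, 0, 0, 0, 1], [13, -34, -80, 0, 0, 0, 1]]
  ]
}}

```text
clock: 44.6
tcp_pos: [0.6141, -0.2038, 0.1661]
tcp_rot: [-0.072, 0.997, -0.001, 0.002]
ft_force: [-0.6, 0.9, 0.2]
width: 0.0005
grasp_force: 0.0
```

```bash
python3 crate.py top
python3 - <<'E'
from h import *
s=bot.get_state();print(s['tcp_pos'],s['tcp_rot'],W(108,0))
p,d,P,c,T=snap('top');s=snap('side')[0]
save(np.hstack([cv2.resize(p[180:340,90:350],(455,280)),cv2.resize(s[170:340,190:400],(345,280))]),'t11.png')
m=(P[...,2]>.125)&(P[...,2]<.16)&(P[...,1]>.1)&(P[...,1]<.42)&(P[...,0]>.4)&(P[...,0]<.6)
n,l,st,ce=cv2.connectedComponentsWithStats(m.astype(np.uint8))
for i in range(1,n):
    if st[i,4]>30:q=P[l==i];print(q.mean(0),np.percentile(q[:,2],[50,97]))
E
```

```text
top origin [504.  252.5] yaw -11.25 pcts x [-61.8 -60.   59.1  61.1] y [ 54.9  59.4 130.9 132.1]
-90 [486.4 164.3]
-30 [498.1 223.1]
30 [509.8 282. ]
90 [521.5 340.8]
deep [(100, 186)]
[ 0.61425258 -0.20407528  0.16634872] [-0.07223061  0.99738515 -0.00124596  0.00201001] [ 0.6132 -0.2043]
```

View pics/t11.png

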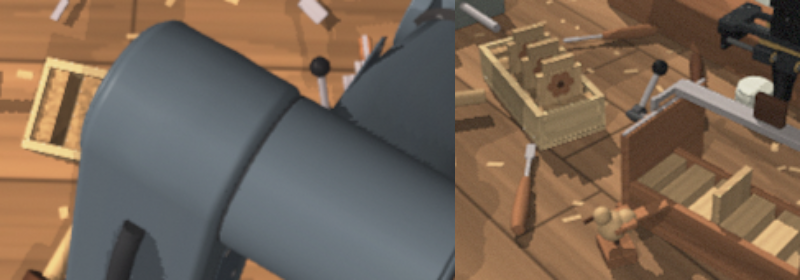

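The side crop shows three panels upright in the crate, the blank alone in the rack, and the bird standing at (615,225). Now slide the bar forward.

Call:
{"fn": "servo_tool", "kwargs": {
  "motion": [
    [[-8, -1, -3, 0, 0, 0, 1], [-16, -2, -3, 0, 0, 0, 1], [-23, -3, -3, 0, 0, 0, 1], [-30, -4, -3, 0, 0, 0, 1], [-37, -5, -3, 0, 0, 0, 1], [-44, -6, -3, 0, 0, 0, 1], [-51, -7, -3, 0, 0, 0, 1], [-58, -8, -3, 0, 0, 0, 1]]
  ]
}}

```text
clock: 45.55
tcp_pos: [0.5543, -0.2123, 0.1609]
tcp_rot: [-0.072, 0.997, -0.0, 0.0]
ft_force: [3.4, 0.3, 1.8]
width: 0.0003
grasp_force: 1.5
```

Call:
{"fn": "servo_tool", "kwargs": {
  "motion": [
    [[-6, -1, 0, 0, 0, 0, 1], [-12, -2, 0, 0, 0, 0, 1], [-18, -3, 0, 0, 0, 0, 1], [-24, -4, 0, 0, 0, 0, 1], [-29, -4, 0, 0, 0, 0, 1], [-34, -5, 0, 0, 0, 0, 1], [-37, -5, 0, 0, 0, 0, 1], [-37, -5, 0, 0, 0, 0, 1]]
  ]
}}

```text
clock: 46.35
tcp_pos: [0.5229, -0.2167, 0.1608]
tcp_rot: [-0.071, 0.997, -0.0, 0.006]
ft_force: [14.8, 3.4, -6.7]
width: 0.0006
grasp_force: 7.7
```

Call:
{"fn": "servo_tool", "kwargs": {
  "motion": [
    [[-3, 0, 0, 0, 0, 0, 1], [-3, 0, 0, 0, 0, 0, 1], [-3, 0, 0, 0, 0, 0, 1], [-3, 0, 0, 0, 0, 0, 1], [-3, 0, 0, 0, 0, 0, 1], [-3, 0, 0, 0, 0, 0, 1], [-3, 0, 0, 0, 0, 0, 1], [-3, 0, 0, 0, 0, 0, 1]]
  ]
}}

```text
clock: 47.15
tcp_pos: [0.523, -0.2168, 0.1609]
tcp_rot: [-0.07, 0.997, -0.001, 0.009]
ft_force: [21.5, 3.8, -9.2]
width: 0.0003
grasp_force: 10.8
```

Call:
{"fn": "servo_tool", "kwargs": {
  "motion": [
    [[10, 1, 0, 0, 0, 0, 1], [20, 3, 20, 0, 0, 0, 1], [20, 3, 60, 0, 0, 0, 1], [35, 45, 80, 0, 0, 0, 1], [50, 90, 80, 0, 0, 0, 1], [65, 135, 80, 0, 0, 0, 1], [80, 175, 80, 0, 0, 0, 1], [95, 215, 80, 0, 0, 0, 1]]
  ]
}}

```text
clock: 47.95
tcp_pos: [0.6075, -0.0003, 0.2396]
tcp_rot: [-0.072, 0.997, 0.0, -0.003]
ft_force: [-0.1, -1.2, 0.0]
width: 0.0005
grasp_force: 0.0
```

Run:
```python
from h import *
s=bot.get_state();print(s['tcp_pos'])
p,d,P,c,T=snap('wrist');v,u=np.mgrid[:480,:640]
L=(P[...,:2]-O)@Rm*1000
g=(P[...,2]>.2)&(P[...,2]<.213)&(abs(L[...,1])<40)&(v<300)
if g.sum():print('fin',g.sum(),L[g].mean(0))
g=(P[...,2]>.158)&(P[...,2]<.171)&(abs(L[...,1])<140)&(v<275)&(abs(L[...,0])<60)
if g.sum():print('bar x',np.percentile(L[...,0][g],[2,98]),g.sum())
m=(v<275)&(p.sum(-1)<130)&(P[...,2]>.13)&(P[...,2]<.2)&(abs(L[...,1]-210)<20)&(L[...,0]>0)
if m.sum():print('knob',m.sum(),P[m].mean(0),L[m].mean(0))
```

```text
[ 6.07475928e-01 -3.33043486e-04  2.39643168e-01]
bar x [-8.25491134 13.45991686] 9134
knob 101 [ 0.56897454 -0.00717874  0.17092712] [ 92.50037386 201.44373761]
```

Bar confirmed at the forward stop (21 N, no motion). Now tip the cam back, pushing the knob from its +x side with the tips at z≈0.15.

Call:
{"fn": "servo_tool", "kwargs": {
  "motion": [
    [[-1, 7, 0, 0, 0, 0, 1], [-1, 7, -40, 0, 0, 0, 1], [-1, 7, -80, 0, 0, 0, 1], [-1, 7, -108, 0, 0, 0, 1], [-1, 7, -108, 0, 0, 0, 1], [-9, 6, -108, 0, 0, 0, 1], [-17, 5, -108, 0, 0, 0, 1], [-25, 4, -108, 0, 0, 0, 1]]
  ]
}}

```text
clock: 48.8
tcp_pos: [0.5883, 0.0015, 0.1357]
tcp_rot: [-0.071, 0.997, -0.001, 0.006]
ft_force: [8.7, 3.4, 6.2]
width: 0.0007
grasp_force: 4.7
```

Call:
{"fn": "servo_tool", "kwargs": {
  "motion": [
    [[-8, -1, 0, 0, 0, 0, 1], [-16, -2, 0, 0, 0, 0, 1], [-24, -3, 0, 0, 0, 0, 1], [-32, -5, 0, 0, 0, 0, 1], [-40, -6, 0, 0, 0, 0, 1], [-48, -7, 0, 0, 0, 0, 1], [-54, -8, 0, 0, 0, 0, 1], [-60, -9, 0, 0, 0, 0, 1]]
  ]
}}

```text
clock: 49.6
tcp_pos: [0.5234, -0.0068, 0.1323]
tcp_rot: [-0.072, 0.997, 0.0, -0.001]
ft_force: [1.0, 1.7, 0.1]
width: 0.0005
grasp_force: 1.0
```

Call:
{"fn": "servo_tool", "kwargs": {
  "motion": [
    [[-6, -1, 0, 0, 0, 0, 1], [-12, -2, 0, 0, 0, 0, 1], [-18, -3, 0, 0, 0, 0, 1], [-23, -3, 0, 0, 0, 0, 1], [-28, -4, 0, 0, 0, 0, 1], [-32, -5, 0, 0, 0, 0, 1], [-32, -5, 0, 0, 0, 0, 1], [-32, -5, 0, 0, 0, 0, 1]]
  ]
}}

```text
clock: 50.4
tcp_pos: [0.4917, -0.0119, 0.1326]
tcp_rot: [-0.072, 0.997, 0.0, -0.001]
ft_force: [0.3, -0.6, 0.4]
width: 0.0004
grasp_force: 0.3
```

Call:
{"fn": "servo_tool", "kwargs": {
  "motion": [
    [[-3, 0, 0, 0, 0, 0, 1], [-6, -1, 0, 0, 0, 0, 1], [-8, -1, 0, 0, 0, 0, 1], [-10, -1, 0, 0, 0, 0, 1], [-10, -1, 0, 0, 0, 0, 1], [-10, -1, 0, 0, 0, 0, 1], [-10, -1, 0, 0, 0, 0, 1], [-10, -1, 0, 0, 0, 0, 1]]
  ]
}}

```text
clock: 51.2
tcp_pos: [0.4851, -0.0132, 0.1334]
tcp_rot: [-0.072, 0.997, -0.0, 0.003]
ft_force: [5.0, 1.4, 0.5]
width: 0.0002
grasp_force: 2.4
```

Call:
{"fn": "servo_tool", "kwargs": {
  "motion": [
    [[-2, 0, 0, 0, 0, 0, 1], [-4, -1, 0, 0, 0, 0, 1], [-5, -1, 0, 0, 0, 0, 1], [-5, -1, 0, 0, 0, 0, 1], [-5, -1, 0, 0, 0, 0, 1], [-5, -1, 0, 0, 0, 0, 1], [-5, -1, 0, 0, 0, 0, 1], [-5, -1, 0, 0, 0, 0, 1]]
  ]
}}

```text
clock: 52.0
tcp_pos: [0.484, -0.014, 0.1342]
tcp_rot: [-0.071, 0.997, -0.001, 0.007]
ft_force: [10.1, 3.7, -0.0]
width: 0.0003
grasp_force: 5.1
```

The lever meets its locked stop. Retreat and check.

Call:
{"fn": "servo_tool", "kwargs": {
  "motion": [
    [[12, 2, 0, 0, 0, 0, 1], [12, 2, 40, 0, 0, 0, 1], [12, 2, 90, 0, 0, 0, 1], [12, 2, 140, 0, 0, 0, 1], [40, 2, 180, 0, 0, 0, 1], [75, 2, 210, 0, 0, 0, 0.3], [75, 2, 210, 0, 0, 0, 0.3], [75, 2, 210, 0, 0, 0, 0.3]]
  ]
}}

```text
clock: 52.8
tcp_pos: [0.5514, -0.0117, 0.3418]
tcp_rot: [-0.072, 0.997, 0.0, -0.002]
ft_force: [-0.2, -1.0, -0.7]
width: 0.017
grasp_force: 0.0
```

Run:
```python
from h import *
s=bot.get_state();print(s['tcp_pos'],s['clock'])
p,d,P,c,T=snap('wrist');v,u=np.mgrid[:480,:640]
L=(P[...,:2]-O)@Rm*1000
g=(P[...,2]>.158)&(P[...,2]<.171)&(abs(L[...,1])<140)&(v<275)&(abs(L[...,0])<60)
if g.sum():print('bar x',np.percentile(L[...,0][g],[2,98]),g.sum())
m=(v<275)&(p.sum(-1)<130)&(P[...,2]>.13)&(P[...,2]<.2)&(abs(L[...,1]-210)<20)
print('knob',m.sum(),P[m].mean(0),L[m].mean(0))
sd=snap('side')[0]
save(np.hstack([cv2.resize(p,(400,300)),cv2.resize(sd[150:350,190:457],(400,300))]),'end.png')
```

```text
[ 0.55137122 -0.01171824  0.34176842] 52.8
bar x [-16.18048172  13.32597076] 7253
knob 12 [ 0.46806874 -0.02109038  0.16825736] [ -9.35753361 202.13751944]
```

View pics/end.png

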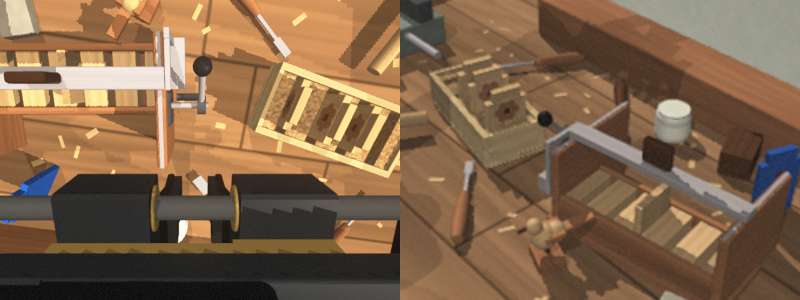

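The end view shows the lever locked with the knob at (203,66), the bar forward at about (80,77), and three panels in the crate near (330,115). The bird is standing and the blank is in the rack.

```bash
python3 -c "
from plant import bot
print(bot.job_done())"
```

```text
the job is handed in; nothing more can be done
None
```

I handed the job in at about 53 s: all three tall panels stand fully lowered in the crate, the blank is still in its rack slot, the keeper bar is forward and locked by the cam lever, and the bird is upright; the hand-in gave no verdict.

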